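# Restock the pastry case

### The arm

A 6-joint arm with a two-finger parallel gripper is mounted at the origin on the work surface. World frame = base frame: x ahead of the robot, y to its left, z up, the work surface at z = 0. Lengths are in m, angles in rad, forces in N, time in s.
With the tool pointing down it reaches from about 0.375 to 0.9 m from the base axis. Payload 3.1 kg.
Tool frame: the origin (TCP) lies midway between the tips of the shut fingers; the grasp point (between the pads) lies 19 mm behind it (manip.grasp_offset is the distance from the TCP to the grasp point, in m); z points along the fingers, y is the line along which they close (so a half turn about z gives the same grasp; the last joint's range is limited). The gripper opens to 85 mm and grips with 20 to 120 N. Pads are 22 mm wide; open, the fingers measure 114 mm over their backs; the gripper's body (76 mm by 85 mm) begins 54 mm behind the grasp point. The pads swing forward as they close: fully open they stand 13 mm farther back than shut.
Start: joints at [-1.435, 0.527, 1.433, -0, 1.181, -0.178], TCP at [0.194, -0.594, 0.231] pointing down, gripper open.
Joint ranges: [-3.08, 3.08], [-0.75, 2.2], [0.22, 2.44], [-1.43, 4.57], [0, 2.65], [-2.85, 2.85]. Speed limits (rad/s): [2.79, 2.79, 3.14, 3.14, 3.14, 3.14].

### API

Orientations are given as a unit quaternion [x, y, z, w].
In Python, from station import sensors, cams, order, manip gives the robot as it stands.
- The arm moves only by the tool move_arm, never from a script. Its argument "targets" is a list of rows, each an object of numbers: "dx", "dy", "dz": the shift along the world's x, y, z normalised to -1 to 1, where 1 is 25 mm; "rx", "ry", "rz": the turn, a rotation vector about the world's x, y, z normalised to -1 to 1, where 1 is 30 degrees. A call has exactly 10 rows; each row shifts and turns the commanded pose from where the row before left it; what a row does not reach is not made up. A row lasts 1/8 s, in which the tool goes at most 62.5 mm and 10.7 degrees, less where a joint would pass 70% of its speed; a pose out of reach is approached as far as the arm can. A call with a number of a shift or a turn outside -1 to 1 is refused whole. A call with a gripper value outside its range is refused whole. "claw" is the opening in per cent of the stroke, from 0 (shut) to 100 (fully open), set as the call begins (left out, the last holds). The fingers move at their own pace and stop on an object; "newtons" is the grip in N (left out, the last holds). Time passes only in rows, so rows that do not move let the fingers close, or fill a call up. It gives the time, the measured TCP pose, the force, the opening and the grip force at its end, in the units of the state.
- sensors.sense(): the state, without advancing time (a new reading comes with each control period).
- cams.snapshot(name): name is "side" or "top" or "wrist"; returns the picture (384x512x3 uint8, red, green, blue); there is no depth.
- cams.camera_model(name): a dict with "fx", "fy", "cx", "cy" (pixels), "extrinsics" (4x4, takes a point from world to camera coordinates). Camera axes: x right, y down, z forward; pixel columns grow to the right and rows downward; lengths in m; the calibration is good to about 2 mm. A picture is of the moment at which its call begins: read the wrist's pose just before it. camera_model takes no time and is no camera call; for the wrist camera it gives the pose at the moment of the call.
- order.sign_off(): hands the job in; it is judged then, once.
The state is a dict: "t": time; "q": joint angles; "qd": joint speeds; "tau": joint torques, N m; "tcp_pos": TCP position; "tool_rot": TCP orientation; "force": force on the tool from outside, world axes, zero at the start; "ft_torque": the same for the moment, N m; "finger_gap": opening from 0.0 (shut) to 1.0 (fully open); "gripper_force": force on a finger pad.
Only numpy, scipy, OpenCV 4.12 (cv2) and the standard library are available. Lean on these libraries where they do the work, as an engineer would, in place of code of your own. Each camera call takes 0.05 s, during which the arm holds its last target. There are 200 camera calls.

### The job

Put the clear tube of macarons away in the glass pastry case: swing open, by its bar handle, the door that stands in front of the empty steel tray, opening it wide, then pick the tube up and, keeping it upright, set it down gently in the middle of that tray. Then shut the door fully. Leave the other door shut, and do not disturb the tray of tarts, the jam jar, the bottle or the palette knife.

Things in the scene. Friction and masses are not known exactly. Their poses are not given: they have to be found in the camera images.
- case: Counter-top pastry case, black frame and clear glass, fixed, at a varying place and yaw. 280 deep (x) x 470 wide (y) x 330 mm high. Origin: centre of its underside, on the counter; x points away from the robot into the case, y to its left. Doors on its robot side, at x = -140 mm. Deck (inner floor) at z = 30 mm. Glass side walls at y = +-231 mm. Blank paper cards inside at x = 105 mm are look only.
- lintel (a point): Middle of the lower outer edge of the lintel over the doors: case frame (-140, 0, 310) mm. Lintel 20 x 20 mm, top 330 mm. Glass roof (underside 320 mm) from it to x = +20 mm, then a pane sloping down to z = 105 mm at x = 134 mm. Door opening 430 mm wide between posts, 280 mm high, no post in the middle: one open door frees half of it, and the roof means reaching in with a leaning tool.
- door_left (a joint): Opening angle (rad) of the left door, on the case's +y side: 0 shut, up to 1.7 as its free edge swings out towards the robot. Each door: black frame with glass, 224 mm wide, 16 mm thick, z = 34 to 326 mm, upright hinge at its outer edge, free edges meeting in the middle. No latch or spring: a door stays where left; about 1 N at the handle moves it.
- door_right (a joint): Opening angle (rad) of the right door (-y side of the case), mirror image of the left: 0 shut, up to 1.7 as its free edge swings out towards the robot.
- hinge_left (a point): Point on the left door's upright hinge axis at height 190 mm; case frame (-149, +226, 190) mm. The axis lies at mid-thickness of the door.
- hinge_right (a point): Point on the right door's upright hinge axis at height 190 mm; case frame (-149, -226, 190) mm.
- bar_left (a point): Bar handle of the left door: upright round steel bar 12 mm thick, 150 mm long (z = 115 to 265 mm), its axis 45 mm out from the door's face, fixed at both ends. Origin: its middle, 190 mm high; when shut, 53 mm towards the robot and 176 mm towards the middle from the hinge axis. x points from bar to door face, z up. The door rises above it, so pinch it with a tool leaning back from the door.
- bar_right (a point): Bar handle of the right door, mirror image of the left one; origin at its middle, 190 mm high.
- tray_empty: Empty steel tray, loose on the case's deck behind one of the doors (left or right varies), 0.35 kg. 130 long (x, into the case) x 112 wide (y) x 10 mm high; floor and rim walls 3 mm thick. Origin: centre of its underside. x axis parallel to the case's. Its centre is about 80 mm inside the doors and 113 mm to one side of the case's middle.
- tray_full: The same tray with four cream tarts (45 mm high) behind the other door, loose, 0.6 kg: leave alone. Origin: centre of its underside.
- macaron_tube: Clear upright gift tube with a gold lid, four coloured macarons stacked inside (all one rigid piece): a plain cylinder 64 mm across and 90 mm high, lid from 76 mm up, about 0.25 kg. Origin: centre of its underside. It stands on the counter between the robot and the case, in front of the door that stays shut. Pick it up with the tool already leaning as the case's roof will need, since it must stay upright.
- jam_jar: Amber jam jar with gold cap, 68 mm across, 100 mm high, on the counter off to the left or the right of the work. Bystander. Origin: centre of its underside.
- small_bottle: Small green bottle with gold cap, 60 mm across, 190 mm high, standing to the right of the case. Bystander. Origin: centre of its underside.
- palette_knife: Palette knife, dark wooden handle and steel blade, 220 mm long along its x axis, lying on the counter on the side opposite to the jam jar, 20 mm high. Bystander. Origin: on its underside.

How it is judged:
By the outcome, as a careful person would: the job done as asked, in the order asked, and still so for the second after the job is handed in, with the robot touching nothing.
It also fails if it takes over 72 s, if anything falls off the work surface, if the arm or the gripper's body presses on something with over 40 N, if the wrist force passes 120 N, or if a joint passes its speed limit or range.

## Working session

There is one attempt and no reset: what is moved stays moved. The work goes in short steps, Python scripts to look and compute and a tool call to move; the robot and the scene stay as the last step left them, time stands still between calls to the robot, and variables do not carry over. Pictures are saved under pics/ and viewed, at most 12 in all, crops included, and the job is handed in when it is done.

Besides the shell and the picture viewer there is one more tool, called by a JSON object that holds its "name" and its "arguments". move_arm: Moves the arm, as the interface text tells. Scaled input: -1 to 1 covers 25 mm each way for a shift and 30 degrees each way for a turn. Its arguments: {"type":"object","properties":{"targets":{"type":"array"},"claw":{"type":"number"},"newtons":{"type":"number"}},"required":["targets"]}

```bash
ls; mkdir -p pics; cat > look.py <<'E'
import cv2,sys
from station import cams
for n in sys.argv[2:]:
    cv2.imwrite(f'pics/{sys.argv[1]}_{n}.png',cams.snapshot(n)[:,:,::-1])
E
python3 look.py a side top; python3 - <<'E'
from station import cams,sensors
import numpy as np
np.set_printoptions(precision=3,suppress=True)
for n in("side","top","wrist"):
    m=cams.camera_model(n);print(n,m["fx"],m["cx"],m["cy"]);E=np.array(m["extrinsics"]);print(E,"pos",-E[:3,:3].T@E[:3,3])
print(sensors.sense())
E
```

```text
pics
side 464.26051791004244 256.03258765365507 196.46174351237545
[[-0.992 -0.124 -0.     0.589]
 [-0.118  0.945 -0.304  0.124]
 [ 0.038 -0.302 -0.953  1.392]
 [ 0.     0.     0.     1.   ]] pos [0.546 0.375 1.364]
top 486.8021768069307 256.8216536108707 192.92561749130735
[[-0.018 -1.    -0.004  0.03 ]
 [-0.999  0.018 -0.037  0.601]
 [ 0.037  0.003 -0.999  1.787]
 [ 0.     0.     0.     1.   ]] pos [0.535 0.013 1.808]
wrist 269.5624421474865 254.5011504501479 189.07303101350286
[[ 0.31  -0.951 -0.003 -0.623]
 [-0.917 -0.3    0.263 -0.035]
 [-0.251 -0.078 -0.965  0.38 ]
 [ 0.     0.     0.     1.   ]] pos [ 0.256 -0.573  0.373]
{'t': 0.1, 'q': array([-1.434,  0.528,  1.434,  0.   ,  1.181, -0.178]), 'qd': array([ 0.   , -0.002, -0.003,  0.001,  0.   , -0.001]), 'tau': array([  0.   , -44.33 , -17.859,  -0.   ,   0.004,   0.   ]), 'tcp_pos': array([ 0.193, -0.594,  0.23 ]), 'tool_rot': array([ 0.988,  0.157,  0.   , -0.001]), 'force': array([-0.624,  0.026, -0.779]), 'ft_torque': array([-0.018,  0.046, -0.036]), 'gripper_force': 0.0, 'finger_gap': 0.9972011567201031}
```

View pics/a_side.png

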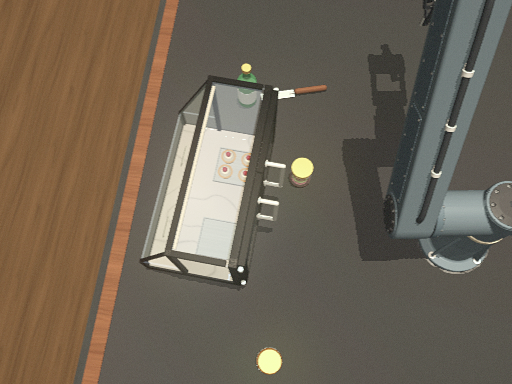

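View pics/a_top.png

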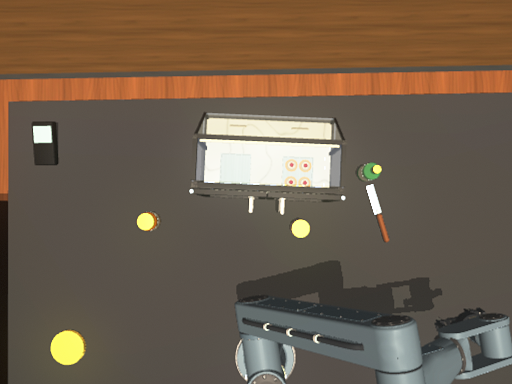

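The empty tray is behind the left door (top view: tray about (236,168), left bar about (251,205), right bar about (282,206)). The tube lid is at about (301,228), in front of the right door. The hinge knobs are near (192,191) and (343,198).

```bash
cat > geo.py <<'E'
import numpy as np,cv2
from station import cams
np.set_printoptions(precision=4,suppress=True)
def ray(n,uv,m=None):
    m=m or cams.camera_model(n);E=np.array(m["extrinsics"]);R=E[:3,:3]
    d=R.T@np.array([(uv[0]-m["cx"])/m["fx"],(uv[1]-m["cy"])/m["fy"],1.]);return -R.T@E[:3,3],d
def onz(n,uv,z,m=None):
    o,d=ray(n,uv,m);return o+d*(z-o[2])/d[2]
def cross(n1,a,n2,b):
    o1,d1=ray(n1,a);o2,d2=ray(n2,b)
    s=np.linalg.lstsq(np.c_[d1,-d2],o2-o1,rcond=None)[0];p,q=o1+s[0]*d1,o2+s[1]*d2
    return (p+q)/2,np.linalg.norm(p-q)
def proj(n,p,m=None):
    m=m or cams.camera_model(n);c=np.array(m["extrinsics"])@np.r_[p,1];return np.array([m["fx"]*c[0]/c[2]+m["cx"],m["fy"]*c[1]/c[2]+m["cy"]])
E
python3 - <<'E'
from geo import *
for n in("top","side"):
    im=cv2.imread(f'pics/a_{n}.png');h=cv2.cvtColor(im,cv2.COLOR_BGR2HSV)
    k=cv2.inRange(h,(22,120,120),(34,255,255));_,_,st,c=cv2.connectedComponentsWithStats(k)
    for s,cc in zip(st[1:],c[1:]):
        if s[4]>60: print(n,'yellow',s,cc,onz(n,cc,.09))
    k=cv2.inRange(h,(0,0,215),(179,40,255));_,_,st,c=cv2.connectedComponentsWithStats(k)
    for s,cc in zip(st[1:],c[1:]):
        if 4<s[4]<200: print(n,'white',s,cc)
t=cv2.imread('pics/a_top.png')[105:245,185:350];s=cv2.imread('pics/a_side.png')[70:290,140:320]
t=cv2.resize(t,None,fx=2.6,fy=2.6,interpolation=2);s=cv2.resize(s,None,fx=2,fy=2,interpolation=2)
o=np.zeros((440,t.shape[1]+s.shape[1],3),np.uint8);o[:t.shape[0],:t.shape[1]]=t;o[:s.shape[0],t.shape[1]:]=s;print(o.shape,t.shape)
cv2.imwrite('pics/b.png',o)
E
```

```text
top yellow [137 213  17  18 100] [143.08 221.29] [0.506 0.422 0.09 ]
top yellow [ 50 330  36  35 935] [ 67.0417 347.4791] [0.0702 0.692  0.09  ]
top white [288 161   8   8  33] [291.303  165.0303]
top white [301 162   8   8  30] [304.6667 165.5667]
top white [287 178   8   6  22] [290.4545 180.5455]
top white [301 179   8   6  21] [304.2857 180.9048]
top white [189 189   5   4  14] [191.     190.5714]
top white [249 197   4  16  56] [250.4464 204.1964]
top white [341 196   4   4  14] [342.7143 197.5   ]
top white [280 198   5  17  60] [281.7667 205.4833]
top white [264 323   5   8  17] [265.6471 326.5882]
top white [287 329   5   8  15] [288.7333 332.4   ]
top white [315 335   3   8  17] [315.8235 338.6471]
top white [245 374   2   6  11] [245.4545 376.7273]
top white [285 374   2   4   8] [285.5 375.5]
side white [463  70  11   7  31] [468.6129  73.1613]
side white [274  88   5   2   9] [275.7778  88.5556]
side white [278  90  17   9 112] [285.4554  93.7946]
side white [261  94   2   4   6] [261.5     95.3333]
side white [184 124  11   8  58] [189.0172 127.431 ]
side white [446 124 
[... 196 characters left out ...]
 white [220 167  11  10  55] [224.7455 172.1091]
side white [240 170   5  10  28] [241.9286 174.6786]
side white [432 172   9   6  22] [436.4091 174.4545]
side white [269 182   9   2  10] [272.9 182.6]
side white [258 197  21   8  81] [267.4321 201.2222]
side white [258 214  15   4  18] [264.3889 215.6667]
side white [151 240  15  15 140] [157.9071 246.9429]
side white [429 254   7   5  12] [431.8333 256.5833]
side white [149 257  29  13 182] [162.3407 262.5659]
side white [473 260   8   4  21] [476.7143 261.619 ]
side white [219 267  12  13  29] [226.6207 273.1724]
side white [238 267   5   5  22] [240.0909 268.9091]
side white [241 281   5   3  10] [243.3 282.2]
(440, 789, 3) (364, 429, 3)
```

View pics/b.png

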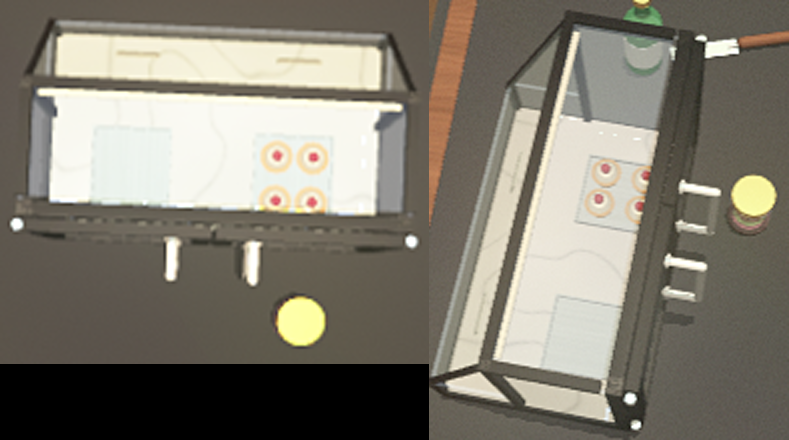

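The crop shows the hinge knobs, both bars (left bar brackets end near top (251,211)), the tray outline, and the tube lid at top (301,228) and side (302,168).

```bash
python3 - <<'E'
from geo import *
L,dl=cross('top',(191,190.57),'side',(240.1,268.9));R,dr=cross('top',(342.7,197.5),'side',(275.8,88.6))
print('knobs',L,dl,R,dr,np.linalg.norm(L-R))
lids={}
for n,w in(("top",(280,210,320,250)),("side",(285,150,320,190))):
    im=cv2.imread(f'pics/a_{n}.png');h=cv2.cvtColor(im,cv2.COLOR_BGR2HSV)
    x0,y0,x1,y1=w;c=h[y0:y1,x0:x1];k=cv2.inRange(c,(20,90,170),(40,255,255));
    cs=max(cv2.findContours(k,0,2)[0],key=cv2.contourArea);e=cv2.fitEllipse(cs);u=np.array(e[0])+(x0,y0);lids[n]=u;print(n,u,e[1],onz(n,u,.09))
print('lid',cross('top',lids['top'],'side',lids['side']))
L2=onz('top',(191,190.57),L[2]);
a=(L-R)[:2];yaw=np.arctan2(-a[0],a[1]);print('yaw deg',np.degrees(yaw))
M=(L+R)/2;ex=np.array([np.cos(yaw),np.sin(yaw)]);ey=np.array([-ex[1],ex[0]])
O=M[:2]+.149*ex;print('origin',O)
for nm,s in(('L',1),('R',-1)):
    b=O+ex*(-.149-.053)+ey*s*(226-176)/1000;print('bar',nm,b)
    for n in('top','side'): print([proj(n,np.r_[b,z]) for z in(.265,.115)])
t=O+ex*(-.06)+ey*.113;print('tray',t,proj('top',np.r_[t,.03]))
for n,us in(('top',[(221,155),(250,155)]),): print([onz(n,u,.04) for u in us])
E
```

```text
knobs [0.6016 0.2194 0.3219] 0.0010558562505368178 [ 0.5725 -0.2424  0.3285] 0.0020658398982756924 0.4626991426330626
top [300.3084 228.2347] (17.951417922973633, 18.08329200744629) [ 0.4718 -0.1318  0.09  ]
side [301.7243 167.9013] (19.151634216308594, 20.251644134521484) [ 0.4748 -0.1318  0.09  ]
lid (array([ 0.4733, -0.132 ,  0.0893]), np.float64(0.0030394064160374702))
yaw deg -3.610851607648598
origin [ 0.7357 -0.0209]
bar L [0.5373 0.0417]
[array([249.787 , 210.4356]), array([250.5846, 210.4927])]
[array([276.5387, 204.3747]), array([274.2833, 219.9109])]
bar R [ 0.531  -0.0581]
[array([281.3303, 211.8646]), array([279.3328, 211.795 ])]
[array([283.3697, 167.246 ]), array([280.4255, 186.4511])]
tray [0.683  0.0957] [235.5624 170.9783]
[array([0.7415, 0.1474, 0.04  ]), array([0.7396, 0.0416, 0.04  ])]
```

```bash
cat > plan.py <<'E'
import sys,numpy as np
from scipy.spatial.transform import Rotation as R
from station import sensors
def pose(az,lean):
    p,a=np.radians([az,lean]);z=np.array([np.sin(a)*np.cos(p),np.sin(a)*np.sin(p),-np.cos(a)])
    x=np.array([np.cos(a)*np.cos(p),np.cos(a)*np.sin(p),np.sin(a)]);return R.from_matrix(np.c_[x,np.cross(z,x),z])
def go(G,az,lean,off=.019,frm=None):
    """rows needed to bring grasp point to G; per-row units sum"""
    s=sensors.sense();p,q=(s['tcp_pos'],R.from_quat(s['tool_rot'])) if frm is None else frm
    T=pose(az,lean);t=np.array(G)+off*T.apply([0,0,1])
    d=(t-p)/.025;r=(T*q.inv()).as_rotvec(degrees=True)/30
    print('total d',d.round(2),'r',r.round(3),'min rows',np.ceil(max(abs(d).max(),np.abs(r).max()/.35)));return t,T
def now():
    s=sensors.sense();T=R.from_quat(s['tool_rot']);z=T.apply([0,0,1]);y=T.apply([0,1,0])
    print('t',s['t'],'G',(s['tcp_pos']+.0*z-.019*z).round(4),'az',np.degrees(np.arctan2(z[1],z[0])).round(1),'lean',np.degrees(np.arccos(-z[2])).round(1),'yz',y[2].round(3),'q',s['q'].round(2),'F',s['force'].round(1),'gap',round(s['finger_gap'],3),'gf',s['gripper_force'])
E
python3 - <<'E'
from plan import *
now()
a=go([.38,-.25,.33],0,40); b=go([.44,.046,.25],-3.6,40,frm=a);c=go([.537,.042,.235],-3.6,40,frm=b)
E
```

```text
t 0.1 G [ 0.1935 -0.5937  0.2494] az 96.9 lean 0.1 yz -0.002 q [-1.43  0.53  1.43  0.    1.18 -0.18] F [-0.6  0.  -0.8] gap 0.997 gf 0.0
total d [ 7.95 13.74  3.4 ] r [ 0.206 -1.322 -0.578] min rows 14.0
total d [ 2.4  11.81 -3.2 ] r [ 0.   -0.   -0.12] min rows 12.0
total d [ 3.88 -0.16 -0.6 ] r [0. 0. 0.] min rows 4.0
```

{"name": "move_arm", "arguments": {"claw": 60, "newtons": 40, "targets": [{"dx":0.8,"dy":1,"dz":0.34,"rx":0.02,"ry":-0.132,"rz":-0.058},{"dx":0.8,"dy":1,"dz":0.34,"rx":0.02,"ry":-0.132,"rz":-0.058},{"dx":0.8,"dy":1,"dz":0.34,"rx":0.02,"ry":-0.132,"rz":-0.058},{"dx":0.8,"dy":1,"dz":0.34,"rx":0.02,"ry":-0.132,"rz":-0.058},{"dx":0.8,"dy":1,"dz":0.34,"rx":0.02,"ry":-0.132,"rz":-0.058},{"dx":0.8,"dy":1,"dz":0.34,"rx":0.02,"ry":-0.132,"rz":-0.058},{"dx":0.8,"dy":1,"dz":0.34,"rx":0.02,"ry":-0.132,"rz":-0.058},{"dx":0.8,"dy":1,"dz":0.34,"rx":0.02,"ry":-0.132,"rz":-0.058},{"dx":0.8,"dy":1,"dz":0.34,"rx":0.02,"ry":-0.132,"rz":-0.058},{"dx":0.8,"dy":1,"dz":0.34,"rx":0.02,"ry":-0.132,"rz":-0.058}]}}

```text
t: 1.35
tcp_pos: [0.3939, -0.3433, 0.3164]
tool_rot: [0.94, -0.002, 0.342, 0.002]
force: [0.2, -0.2, 1.0]
finger_gap: 0.6
gripper_force: 0.0
```

```bash
python3 -c "
from plan import *
now();b=go([.44,.046,.25],-3.6,40)"
```

```text
t 1.35 G [ 0.3817 -0.3432  0.3309] az -0.5 lean 40.0 yz 0.003 q [-1.32  0.19  1.95  0.84  0.98 -0.22] F [ 0.2 -0.2  1. ] gap 0.6 gf 0.0
total d [ 2.33 15.54 -3.24] r [ 0.006 -0.    -0.111] min rows 16.0
```

{"name": "move_arm", "arguments": {"targets": [{"dx":0.1,"dy":1,"dz":-0.1,"rz":-0.01},{"dx":0.1,"dy":1,"dz":-0.1,"rz":-0.01},{"dx":0.1,"dy":1,"dz":-0.1,"rz":-0.01},{"dx":0.1,"dy":1,"dz":-0.1,"rz":-0.01},{"dx":0.1,"dy":1,"dz":-0.1,"rz":-0.01},{"dx":0.1,"dy":1,"dz":-0.1,"rz":-0.01},{"dx":0.1,"dy":1,"dz":-0.1,"rz":-0.01},{"dx":0.1,"dy":1,"dz":-0.1,"rz":-0.01},{"dx":0.1,"dy":1,"dz":-0.1,"rz":-0.01},{"dx":0.1,"dy":1,"dz":-0.1,"rz":-0.01}]}}

```text
schema error: expected keys dx, dy, dz, rx, ry, rz
```

{"name": "move_arm", "arguments": {"targets": [{"dx":0.2,"dy":0.9,"dz":-0.3},{"dx":0.2,"dy":0.9,"dz":-0.3},{"dx":0.2,"dy":0.9,"dz":-0.3},{"dx":0.2,"dy":0.9,"dz":-0.3},{"dx":0.2,"dy":0.9,"dz":-0.3},{"dx":0.2,"dy":0.9,"dz":-0.3},{"dx":0.1,"dz":-0.4},{},{},{}]}}

```text
schema error: expected keys dx, dy, dz, rx, ry, rz
```

```bash
python3 -c "
from plan import *
from geo import *
m=cams.camera_model('wrist');cv2.imwrite('pics/c_wrist.png',cams.snapshot('wrist')[:,:,::-1])
now();b=go([.537,.042,.235],-3.6,40)
print([proj('wrist',[.537,.042,z],m) for z in(.265,.19,.115)])"
```

```text
t 1.4 G [ 0.3823 -0.3384  0.3306] az 0.1 lean 40.1 yz -0.003 q [-1.31  0.19  1.95  0.84  0.99 -0.22] F [-1.1  3.6 -1. ] gap 0.606 gf 0.0
total d [ 6.19 15.18 -3.82] r [-0.005  0.003 -0.117] min rows 16.0
[array([-143.6696,  105.213 ]), array([-61.3276, 148.2884]), array([ -7.2382, 176.584 ])]
```

View pics/c_wrist.png

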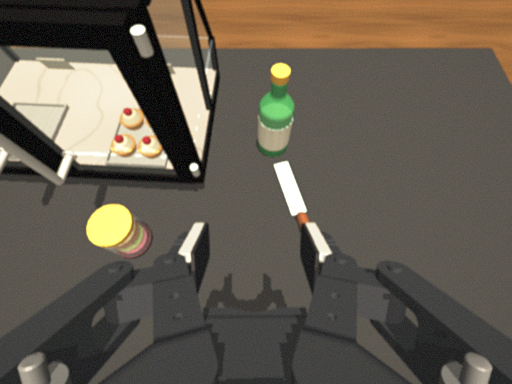

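The moves were refused because every key must be present. The wrist view shows the right half of the case, the tube lid at (110,227) and the fingers clear of everything. I'll resend with all keys.

{"name": "move_arm", "arguments": {"targets": [{"dx":0.1,"dy":1,"dz":-0.1,"rx":0,"ry":0,"rz":-0.01},{"dx":0.1,"dy":1,"dz":-0.1,"rx":0,"ry":0,"rz":-0.01},{"dx":0.1,"dy":1,"dz":-0.1,"rx":0,"ry":0,"rz":-0.01},{"dx":0.1,"dy":1,"dz":-0.1,"rx":0,"ry":0,"rz":-0.01},{"dx":0.1,"dy":1,"dz":-0.1,"rx":0,"ry":0,"rz":-0.01},{"dx":0.1,"dy":1,"dz":-0.1,"rx":0,"ry":0,"rz":-0.01},{"dx":0.1,"dy":1,"dz":-0.1,"rx":0,"ry":0,"rz":-0.01},{"dx":0.1,"dy":1,"dz":-0.1,"rx":0,"ry":0,"rz":-0.01},{"dx":0.1,"dy":1,"dz":-0.1,"rx":0,"ry":0,"rz":-0.01},{"dx":0.1,"dy":1,"dz":-0.1,"rx":0,"ry":0,"rz":-0.01}]}}

```text
t: 2.65
tcp_pos: [0.4184, -0.0937, 0.2912]
tool_rot: [0.94, -0.026, 0.341, 0.012]
force: [-0.7, 0.2, -0.1]
finger_gap: 0.597
gripper_force: 0.0
```

{"name": "move_arm", "arguments": {"targets": [{"dx":0.2,"dy":0.9,"dz":-0.3,"rx":0,"ry":0,"rz":0},{"dx":0.2,"dy":0.9,"dz":-0.3,"rx":0,"ry":0,"rz":0},{"dx":0.2,"dy":0.9,"dz":-0.3,"rx":0,"ry":0,"rz":0},{"dx":0.2,"dy":0.9,"dz":-0.3,"rx":0,"ry":0,"rz":0},{"dx":0.2,"dy":0.9,"dz":-0.3,"rx":0,"ry":0,"rz":0},{"dx":0.2,"dy":0.9,"dz":-0.3,"rx":0,"ry":0,"rz":0},{"dx":0.1,"dy":0,"dz":-0.4,"rx":0,"ry":0,"rz":0},{"dx":0,"dy":0,"dz":0,"rx":0,"ry":0,"rz":0},{"dx":0,"dy":0,"dz":0,"rx":0,"ry":0,"rz":0},{"dx":0,"dy":0,"dz":0,"rx":0,"ry":0,"rz":0}]}}

```text
t: 3.9
tcp_pos: [0.4507, 0.0361, 0.24]
tool_rot: [0.939, -0.025, 0.343, 0.011]
force: [0.5, 0.6, -0.5]
finger_gap: 0.596
gripper_force: 0.0
```

```bash
python3 -c "
from plan import *
from geo import *
m=cams.camera_model('wrist');cv2.imwrite('pics/d_wrist.png',cams.snapshot('wrist')[:,:,::-1])
now();b=go([.537,.042,.235],-3.6,40)
print([proj('wrist',[.537,.042,z],m) for z in(.265,.19,.115)])
print('lintel/hinge',proj('wrist',[.601,.214,.326],m))"
```

```text
t 3.95 G [0.4385 0.0368 0.2546] az -3.4 lean 40.1 yz 0.003 q [-0.25  0.18  2.34  2.1   0.14 -0.69] F [ 0.1 -0.5  0.8] gap 0.596 gf 0.0
total d [ 3.94  0.21 -0.78] r [ 0.007  0.003 -0.015] min rows 4.0
[array([238.6856,  89.5686]), array([243.0432, 153.94  ]), array([245.4567, 189.5931])]
lintel/hinge [-111.8593  -83.2502]
```

View pics/d_wrist.png

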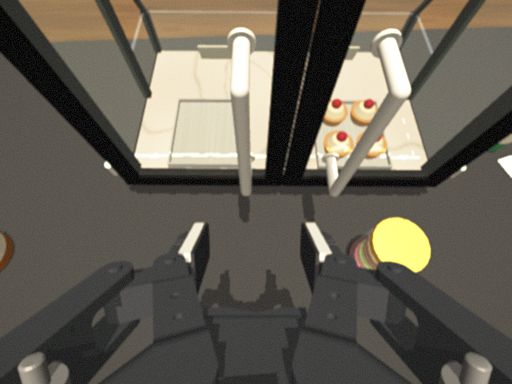

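The left bar's top is at (239,82) and its bottom at (245,190), matching the predicted positions. I'll use a steeper lean to get away from the wrist singularity, then identify the arm kinematics so I can check the door arc.

```bash
python3 -c "
from plan import *
b=go([.457,.045,.228],-3.6,30)"
```

```text
total d [ 0.63  0.33 -1.14] r [ 0.026  0.336 -0.015] min rows 2.0
```

{"name": "move_arm", "arguments": {"targets": [{"dx":0.16,"dy":0.08,"dz":-0.28,"rx":0.006,"ry":0.084,"rz":-0.004},{"dx":0.16,"dy":0.08,"dz":-0.28,"rx":0.006,"ry":0.084,"rz":-0.004},{"dx":0.16,"dy":0.08,"dz":-0.28,"rx":0.006,"ry":0.084,"rz":-0.004},{"dx":0.15,"dy":0.08,"dz":-0.28,"rx":0.006,"ry":0.084,"rz":-0.004},{"dx":0,"dy":0,"dz":0,"rx":0,"ry":0,"rz":0},{"dx":0,"dy":0,"dz":0,"rx":0,"ry":0,"rz":0},{"dx":0,"dy":0,"dz":0,"rx":0,"ry":0,"rz":0},{"dx":0,"dy":0,"dz":0,"rx":0,"ry":0,"rz":0},{"dx":0,"dy":0,"dz":0,"rx":0,"ry":0,"rz":0},{"dx":0,"dy":0,"dz":0,"rx":0,"ry":0,"rz":0}]}}

```text
t: 5.2
tcp_pos: [0.4583, 0.0455, 0.2235]
tool_rot: [0.955, -0.026, 0.296, 0.001]
force: [-0.9, 0.1, 0.2]
finger_gap: 0.605
gripper_force: 0.0
```

```bash
cat > kin.py <<'E'
import numpy as np,json
from scipy.optimize import least_squares
from scipy.spatial.transform import Rotation as R
Rz=lambda a:R.from_euler('z',a);Ry=lambda a:R.from_euler('y',a)
def fk(q,k):
    h,a1,a2,b,a3,L=k
    A=Rz(q[0]);B=A*Ry(q[1]);C=B*Ry(q[2]);D=C*Rz(q[3])*Ry(q[4]);F=D*Rz(q[5])
    W=A.apply([a1,0,h])+B.apply([0,0,a2])+C.apply([b,0,a3]);return W+F.apply([0,0,L]),F
lo=np.array([-3.08,-.75,.22,-1.43,0,-2.85]);hi=-lo*1;hi=np.array([3.08,2.2,2.44,4.57,2.65,2.85])
def ik(t,T,q0,k):
    def f(q):
        p,F=fk(q,k);return np.r_[(p-t)*10,(T.inv()*F).as_rotvec()]
    s=least_squares(f,np.clip(q0,lo+1e-3,hi-1e-3),bounds=(lo,hi));return s.x,np.abs(s.fun).max()
E
python3 - <<'E'
from plan import *; from kin import *
now();s=sensors.sense()
D=[([-1.434,.528,1.434,0,1.181,-.178],[.193,-.594,.23],[.988,.157,0,-.001]),
([-1.31,.19,1.95,.84,.99,-.22],[.3945,-.3384,.316],[.94,0,.342,0]),
([-.25,.18,2.34,2.1,.14,-.69],[.4507,.0361,.24],[.939,-.025,.343,.011]),
(list(s['q']),list(s['tcp_pos']),list(s['tool_rot']))]
json.dump(D,open('kd.json','w'))
for q,p,o in D:
    F=fk(q,[0]*6)[1];print('tool rot err model',(F.inv()*R.from_quat(o)).as_rotvec(degrees=True).round(1))
f=lambda k:np.concatenate([ (fk(q,k)[0]-p) for q,p,o in D]+[.02*(np.array(k)-[.3,0,.4,0,.4,.25])])
k=least_squares(f,[.3,0,.4,0,.4,.25]);print(k.x,k.fun[:12].reshape(-1,3));json.dump(list(k.x),open('k.json','w'))
E
```

```text
t 5.2 G [0.4476 0.0459 0.2391] az -1.8 lean 34.4 yz -0.013 q [-0.21  0.22  2.27  1.04  0.12  0.41] F [-0.9  0.1  0.2] gap 0.605 gf 0.0
tool rot err model [ 0.  0. 90.]
tool rot err model [-0.2 -0.2 90.2]
tool rot err model [ 0.1  0.1 90.2]
tool rot err model [ 0.  0. 90.]
[ 0.78695979 -0.09729     0.52408803  0.29800895  0.60519403  0.51357121] [[-0.10955963 -0.01215106 -0.01015102]
 [ 0.02625077  0.00175499  0.01514757]
 [-0.01658455 -0.08310084  0.00469187]
 [-0.02523752 -0.08538884 -0.0098832 ]]
```

```bash
sed -i 's/h,a1,a2,b,a3,L=k/h,a1,a2,b,a3,L,d=k/; s/\[a1,0,h\]/[a1,d,h]/; s/F=D\*Rz(q\[5\])/F=D*Rz(q[5]+np.pi\/2)/' kin.py
cat > fit.py <<'E'
from plan import *; from kin import *
s=sensors.sense();D=json.load(open('kd.json'));D.append((list(s['q']),list(s['tcp_pos']),list(s['tool_rot'])));json.dump(D,open('kd.json','w'))
k0=np.array([.3,0,.4,0,.4,.25,.1])
f=lambda k:np.concatenate([ (fk(q,k)[0]-p) for q,p,o in D]+[.003*(k-k0)])
k=least_squares(f,k0);print(k.x.round(3),np.abs(k.fun[:3*len(D)]).max());json.dump(list(k.x),open('k.json','w'))
now()
E
python3 fit.py; python3 -c "
from plan import *
b=go([.457,.045,.228],-3.6,30)"
```

```text
[0.276 0.005 0.583 0.116 0.391 0.294 0.111] 0.0007554033648937974
t 5.2 G [0.4476 0.0459 0.2391] az -1.8 lean 34.4 yz -0.013 q [-0.21  0.22  2.27  1.04  0.12  0.41] F [-0.9  0.1  0.2] gap 0.605 gf 0.0
total d [ 0.33 -0.05 -0.48] r [-0.016  0.148 -0.024] min rows 1.0
```

```bash
cat > arc.py <<'E'
from plan import *; from kin import *
k=json.load(open('k.json'))
yaw=np.radians(-3.6);ex=np.array([np.cos(yaw),np.sin(yaw)]);ey=np.array([-ex[1],ex[0]])
H=np.array([.601,.214]);O=H+.149*ex-.226*ey
def bar(th,z=.225):
    c,s=np.cos(th),np.sin(th);d=-s*ex-c*ey;n=-c*ex+s*ey;return np.r_[H+.176*d+.053*n,z]
E
python3 - <<'E'
from arc import *
np.set_printoptions(precision=2,suppress=True)
q0=np.array([-.21,.22,2.27,1.04,.12,.41])
for lean in(25,30):
  for fr in(.3,.5,.7):
    print('lean',lean,'fr',fr);q=q0.copy();q[3:]=[.3,.3,1.1]
    for th in range(0,96,19):
        T=pose(-3.6-fr*th,lean);q,e=ik(bar(np.radians(th))+.019*T.apply([0,0,1]),T,q,k);print(th,q,round(e,4))
for nm,G,azs in(('tube',[.473,-.132,.055],(-25,-10,5,20)),('tray',[.68,.096,.09],(-15,-4,8)),('out',[.45,.11,.12],(-15,-4,8))):
  for lean in(50,60):
   for az in azs:
    best=None
    for g in([-.3,.3,2.2,3.1,.4,-1.5],[.1,.5,2,0.2,.4,1.5],[0,.5,2,1.5,.4,0]):
        T=pose(az,lean);q,e=ik(np.array(G)+.019*T.apply([0,0,1]),T,np.array(g),k)
        if e<.003: print(nm,lean,az,q)
E
```

```text
lean 25 fr 0.3
0 [-0.15  0.35  1.97  0.1   0.39  1.4 ] 0.0
19 [-0.06  0.29  2.07 -0.13  0.34  1.79] 0.0
38 [ 0.11  0.27  2.11 -0.43  0.38  2.31] 0.0
57 [ 0.31  0.29  2.07 -0.58  0.49  2.72] 0.0
76 [ 0.45  0.34  1.96 -0.52  0.64  2.85] 0.0387
95 [ 0.52  0.4   1.81 -0.4   0.79  2.85] 0.1025
lean 25 fr 0.5
0 [-0.15  0.35  1.97  0.1   0.39  1.4 ] 0.0
19 [-0.03  0.3   2.06 -0.24  0.36  1.97] 0.0
38 [ 0.15  0.29  2.09 -0.53  0.44  2.56] 0.0
57 [ 0.32  0.31  2.02 -0.54  0.61  2.85] 0.0367
76 [ 0.41  0.35  1.9  -0.35  0.77  2.85] 0.1475
95 [ 0.45  0.41  1.75 -0.22  0.9   2.85] 0.2467
lean 25 fr 0.7
0 [-0.15  0.35  1.97  0.1   0.39  1.4 ] 0.0
19 [-0.01  0.3   2.06 -0.32  0.38  2.13] 0.0
38 [ 0.18  0.3   2.06 -0.59  0.52  2.76] 0.0
57 [ 0.3   0.32  1.97 -0.41  0.71  2.85] 0.1156
76 [ 0.35  0.35  1.86 -0.2   0.85  2.85] 0.2618
95 [ 0.36  0.4   1.75 -0.03  0.94  2.85] 0.4008
lean 30 fr 0.3
0 [-0.15  0.34  2.03  0.19  0.25  1.31] 0.0
19 [-0.05  0.3   2.13 -0.29  0.2   1.95] 0.0
38 [ 0.13  0.28  2.16 -0.75  0.28  2.65] 0.0
57 [ 0.32  0.3   2.1  -0.72  0.45  2.85] 0.0356
76 [ 0.45  0.33  1.98 -0.55
[... 1273 characters left out ...]
3.72  0.49 -1.86]
tray 50 -15 [ 0.08  0.83  1.89  3.72  0.49 -1.86]
tray 50 -4 [-0.    0.82  1.94  3.25  0.49 -1.62]
tray 50 -4 [-0.    0.82  1.94  3.25  0.49 -1.62]
tray 50 8 [-0.09  0.82  1.95  2.78  0.52 -1.4 ]
tray 50 8 [-0.09  0.82  1.95  2.78  0.52 -1.4 ]
tray 50 8 [-0.09  0.82  1.95  2.78  0.52 -1.4 ]
tray 60 -15 [ 0.1   0.91  1.95  3.59  0.78 -1.71]
tray 60 -15 [ 0.1   0.91  1.95  3.59  0.78 -1.71]
tray 60 -4 [ 0.    0.91  2.    3.23  0.81 -1.59]
tray 60 -4 [ 0.    0.91  2.    3.23  0.81 -1.59]
tray 60 8 [-0.11  0.91  2.02  2.85  0.84 -1.5 ]
tray 60 8 [-0.11  0.91  2.02  2.85  0.84 -1.5 ]
tray 60 8 [-0.11  0.91  2.02  2.85  0.84 -1.5 ]
out 50 -15 [ 0.2   0.83  2.43  3.57  0.97 -1.51]
```

Direct grasp runs joint 6 into its limit. Turning the tool half a turn about its axis gives the same grasp with plenty of range, so I'll do that.

{"name": "move_arm", "arguments": {"targets": [{"dx":0.1,"dy":0,"dz":-0.2,"rx":-0.016,"ry":0.148,"rz":-0.024},{"dx":0,"dy":0,"dz":0,"rx":-0.166,"ry":0.01,"rz":0.289},{"dx":0,"dy":0,"dz":0,"rx":-0.166,"ry":0.01,"rz":0.289},{"dx":0,"dy":0,"dz":0,"rx":-0.166,"ry":0.01,"rz":0.289},{"dx":0,"dy":0,"dz":0,"rx":-0.166,"ry":0.01,"rz":0.289},{"dx":0,"dy":0,"dz":0,"rx":-0.166,"ry":0.01,"rz":0.289},{"dx":0,"dy":0,"dz":0,"rx":-0.166,"ry":0.01,"rz":0.289},{"dx":0,"dy":0,"dz":0,"rx":-0.166,"ry":0.01,"rz":0.289},{"dx":0,"dy":0,"dz":0,"rx":-0.166,"ry":0.01,"rz":0.289},{"dx":0,"dy":0,"dz":0,"rx":-0.166,"ry":0.01,"rz":0.289}]}}

```text
t: 6.45
tcp_pos: [0.4603, 0.0499, 0.2218]
tool_rot: [0.698, 0.672, 0.186, 0.162]
force: [-0.1, 0.6, 0.4]
finger_gap: 0.597
gripper_force: 0.0
```

{"name": "move_arm", "arguments": {"targets": [{"dx":0,"dy":0,"dz":0,"rx":-0.166,"ry":0.01,"rz":0.289},{"dx":0,"dy":0,"dz":0,"rx":-0.166,"ry":0.01,"rz":0.289},{"dx":0,"dy":0,"dz":0,"rx":-0.166,"ry":0.01,"rz":0.289},{"dx":0,"dy":0,"dz":0,"rx":-0.166,"ry":0.01,"rz":0.289},{"dx":0,"dy":0,"dz":0,"rx":-0.166,"ry":0.01,"rz":0.289},{"dx":0,"dy":0,"dz":0,"rx":-0.166,"ry":0.01,"rz":0.289},{"dx":0,"dy":0,"dz":0,"rx":-0.166,"ry":0.01,"rz":0.289},{"dx":0,"dy":0,"dz":0,"rx":-0.166,"ry":0.01,"rz":0.289},{"dx":0,"dy":0,"dz":0,"rx":-0.166,"ry":0.01,"rz":0.289},{"dx":0,"dy":0,"dz":0,"rx":0,"ry":0,"rz":0}]}}

```text
t: 7.7
tcp_pos: [0.4602, 0.0501, 0.2217]
tool_rot: [0.032, 0.972, -0.019, 0.232]
force: [-0.4, -0.1, -0.2]
finger_gap: 0.604
gripper_force: 0.0
```

```bash
sed -i 's/def pose(az,lean):/def pose(az,lean,h=0):/; s/return R.from_matrix(np.c_\[x,np.cross(z,x),z\])/return R.from_matrix(np.c_[x,np.cross(z,x),z])*R.from_euler("z",180*h,degrees=True)/; s/off=.019,frm=None)/off=.019,frm=None,h=0)/; s/T=pose(az,lean)$/T=pose(az,lean,h)/;s/T=pose(az,lean);t/T=pose(az,lean,h);t/' plan.py
python3 fit.py; python3 - <<'E'
from arc import *
np.set_printoptions(precision=2,suppress=True)
go(bar(0),-3.6,30,h=1)
q0=sensors.sense()['q']
for lean in(30,):
  for fr in(.4,.6):
    print('lean',lean,'fr',fr);q=q0.copy()
    for th in range(0,96,19):
        T=pose(-3.6-fr*th,lean,1);q,e=ik(bar(np.radians(th))+.019*T.apply([0,0,1]),T,q,k);print(th,bar(np.radians(th)),q,round(e,4))
for lean in (45,50):
 for az in(5,15,25,35,0,-10,-20):
  for nm,G in(('tube',[.473,-.132,.045]),('up',[.473,-.132,.1]),('out',[.45,.11,.11]),('mid',[.55,.11,.11]),('in',[.68,.096,.11])):
   r=[]
   for g in([-.3,.3,2.2,3.1,.4,-1.5],[.1,.5,2,0.2,.4,1.5],[0,.5,2,1.5,.4,0]):
    T=pose(az,lean);q,e=ik(np.array(G)+.019*T.apply([0,0,1]),T,np.array(g),k);r.append((e,q))
   e,q=min(r,key=lambda v:v[0])
   print(lean,az,nm,round(e,3),q)
E
```

```text
[0.276 0.005 0.584 0.116 0.39  0.294 0.111] 0.0007962981029843164
t 7.7 G [0.4516 0.0511 0.2387] az -6.7 lean 26.9 yz -0.023 q [-0.14  0.22  2.16  0.04  0.29 -1.68] F [-0.4 -0.1 -0.2] gap 0.604 gf 0.0
total d [ 3.45 -0.36 -0.53] r [ 0.04 -0.11  0.02] min rows 4.0
lean 30 fr 0.4
0 [0.54 0.04 0.23] [-0.15  0.34  2.03  0.19  0.25 -1.83] 0.0
19 [0.48 0.07 0.23] [-0.04  0.3   2.13 -0.38  0.21 -1.06] 0.0
38 [0.44 0.12 0.23] [ 0.16  0.29  2.15 -0.8   0.33 -0.37] 0.0
57 [0.42 0.17 0.23] [ 0.37  0.32  2.09 -0.84  0.52 -0.04] 0.0
76 [0.42 0.23 0.23] [ 0.54  0.38  1.96 -0.76  0.72  0.13] 0.0
95 [0.43 0.29 0.23] [ 0.64  0.46  1.79 -0.68  0.9   0.23] 0.0
lean 30 fr 0.6
0 [0.54 0.04 0.23] [-0.15  0.34  2.03  0.19  0.25 -1.83] 0.0
19 [0.48 0.07 0.23] [-0.01  0.3   2.11 -0.54  0.25 -0.83] 0.0
38 [0.44 0.12 0.23] [ 0.2   0.3   2.11 -0.84  0.43 -0.19] 0.0
57 [0.42 0.17 0.23] [ 0.41  0.35  2.03 -0.8   0.66  0.12] 0.0
76 [0.42 0.23 0.23] [ 0.56  0.42  1.87 -0.69  0.89  0.31] 0.0
95 [0.43 0.29 0.23] [ 0.64  0.51  1.68 -0.59  1.1   0.44] 0.0
45 5 tube 0.0 [-0.85  0.99  2.36  2.35  0.92 -1.79]
45 5 up 0.0 
[... 2888 characters left out ...]
1 -1.75]
50 0 out 0.088 [ 0.07  0.8   2.44  3.28  0.88 -1.61]
50 0 mid 0.0 [-0.    0.79  2.26  3.14  0.78 -1.57]
50 0 in 0.0 [-0.03  0.78  1.95  3.09  0.46 -1.54]
50 -10 tube 0.024 [-0.75  1.1   2.44  2.68  1.19 -1.79]
50 -10 up 0.041 [-0.74  0.87  2.44  2.63  0.98 -1.67]
50 -10 out 0.025 [ 0.16  0.85  2.44  3.47  1.   -1.53]
50 -10 mid 0.0 [ 0.1   0.78  2.22  3.46  0.74 -1.63]
50 -10 in 0.0 [ 0.05  0.78  1.92  3.54  0.45 -1.79]
50 -20 tube 0.027 [-0.6   1.09  2.44  2.95  1.23 -1.68]
50 -20 up 0.045 [-0.6   0.87  2.44  2.93  0.99 -1.63]
50 -20 out 0.0 [ 0.26  0.84  2.39  3.71  0.94 -1.51]
50 -20 mid 0.0 [ 0.19  0.78  2.16  3.8   0.7  -1.74]
50 -20 in 0.0 [ 0.12  0.79  1.87  3.98  0.48 -2.04]
```

{"name": "move_arm", "arguments": {"targets": [{"dx":0.5,"dy":-0.06,"dz":-0.09,"rx":0.008,"ry":-0.02,"rz":0.004},{"dx":0.5,"dy":-0.06,"dz":-0.09,"rx":0.008,"ry":-0.02,"rz":0.004},{"dx":0.5,"dy":-0.06,"dz":-0.09,"rx":0.008,"ry":-0.02,"rz":0.004},{"dx":0.5,"dy":-0.06,"dz":-0.09,"rx":0.008,"ry":-0.02,"rz":0.004},{"dx":0.5,"dy":-0.06,"dz":-0.09,"rx":0.008,"ry":-0.02,"rz":0.004},{"dx":0.5,"dy":-0.06,"dz":-0.09,"rx":0,"ry":-0.01,"rz":0},{"dx":0.45,"dy":0,"dz":0,"rx":0,"ry":0,"rz":0},{"dx":0,"dy":0,"dz":0,"rx":0,"ry":0,"rz":0},{"dx":0,"dy":0,"dz":0,"rx":0,"ry":0,"rz":0},{"dx":0,"dy":0,"dz":0,"rx":0,"ry":0,"rz":0}]}}

```text
t: 8.95
tcp_pos: [0.546, 0.0411, 0.2083]
tool_rot: [0.029, 0.965, -0.007, 0.259]
force: [-0.1, 1.1, 0.5]
finger_gap: 0.601
gripper_force: 0.0
```

```bash
python3 - <<'E'
from arc import *
now();go(bar(0),-3.6,30,h=1)
E
python3 look.py e side; python3 -c "
import cv2
cv2.imwrite('pics/e.png',cv2.resize(cv2.imread('pics/e_side.png')[140:280,200:360],None,fx=4,fy=4))"
```

```text
t 8.95 G [0.5365 0.0417 0.2248] az -3.3 lean 30.1 yz 0.001 q [-0.16  0.34  2.04  0.21  0.24 -1.85] F [-0.1  1.1  0.5] gap 0.601 gf 0.0
total d [ 0.02 -0.    0.01] r [-0.001  0.003 -0.006] min rows 1.0
```

View pics/e.png

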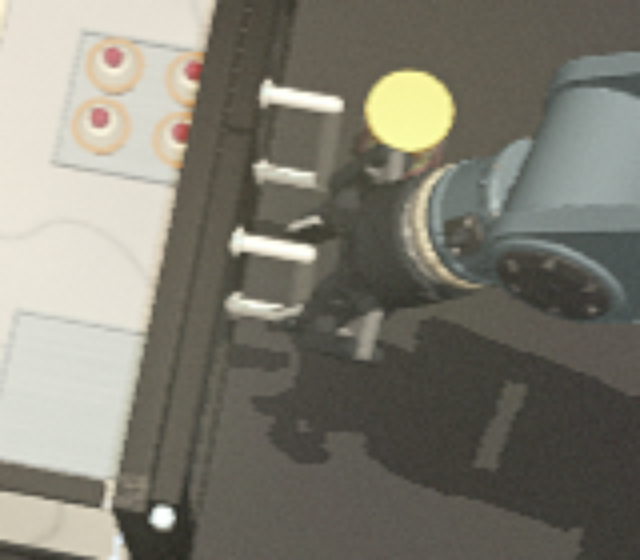

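The fingers straddle the left bar (crop about (305,255)) and clear the right bar. Closing now.

{"name": "move_arm", "arguments": {"claw": 0, "newtons": 30, "targets": [{"dx":0,"dy":0,"dz":0,"rx":0,"ry":0,"rz":0},{"dx":0,"dy":0,"dz":0,"rx":0,"ry":0,"rz":0},{"dx":0,"dy":0,"dz":0,"rx":0,"ry":0,"rz":0},{"dx":0,"dy":0,"dz":0,"rx":0,"ry":0,"rz":0},{"dx":0,"dy":0,"dz":0,"rx":0,"ry":0,"rz":0},{"dx":0,"dy":0,"dz":0,"rx":0,"ry":0,"rz":0},{"dx":0,"dy":0,"dz":0,"rx":0,"ry":0,"rz":0},{"dx":0,"dy":0,"dz":0,"rx":0,"ry":0,"rz":0},{"dx":0,"dy":0,"dz":0,"rx":0,"ry":0,"rz":0},{"dx":0,"dy":0,"dz":0,"rx":0,"ry":0,"rz":0}]}}

```text
t: 10.25
tcp_pos: [0.5465, 0.0404, 0.2085]
tool_rot: [0.029, 0.965, -0.008, 0.26]
force: [-2.7, -5.6, 2.8]
finger_gap: 0.133
gripper_force: 29.9
```

```bash
cat > rows.py <<'E'
from arc import *
def rows(ths,fr=.5,lean=30,z=.225,fix=0):
    pr=None
    for th in ths:
        T=pose(-3.6-fr*th,lean,1);t=bar(np.radians(th),z)+.019*T.apply([0,0,1])
        if pr is not None: print(th,((t-pr[0])/.025).round(2),'r',((T*pr[1].inv()).as_rotvec(degrees=True)/30).round(3))
        pr=t,T
E
python3 - <<'E'
from rows import *
now();rows(np.arange(0,91,4.5))
E
```

```text
t 10.25 G [0.537  0.041  0.2249] az -3.4 lean 30.1 yz 0.0 q [-0.16  0.34  2.04  0.21  0.24 -1.85] F [-2.7 -5.6  2.8] gap 0.133 gf 29.948568642139435
4.5 [-0.53  0.21  0.  ] r [ 0.     0.    -0.075]
9.0 [-0.52  0.25  0.  ] r [-0.    -0.    -0.075]
13.5 [-0.49  0.29  0.  ] r [ 0.     0.    -0.075]
18.0 [-0.47  0.33  0.  ] r [ 0.    -0.    -0.075]
22.5 [-0.44  0.36  0.  ] r [ 0.    -0.    -0.075]
27.0 [-0.41  0.39  0.  ] r [-0.    -0.    -0.075]
31.5 [-0.38  0.43  0.  ] r [ 0.     0.    -0.075]
36.0 [-0.34  0.45  0.  ] r [-0.    -0.    -0.075]
40.5 [-0.31  0.48  0.  ] r [ 0.     0.    -0.075]
45.0 [-0.27  0.5   0.  ] r [ 0.    -0.    -0.075]
49.5 [-0.23  0.52  0.  ] r [-0.    -0.    -0.075]
54.0 [-0.18  0.54  0.  ] r [-0.     0.    -0.075]
58.5 [-0.14  0.55  0.  ] r [ 0.    -0.    -0.075]
63.0 [-0.1   0.56  0.  ] r [ 0.    -0.    -0.075]
67.5 [-0.05  0.56  0.  ] r [ 0.     0.    -0.075]
72.0 [-0.01  0.57  0.  ] r [ 0.     0.    -0.075]
76.5 [0.04 0.56 0.  ] r [-0.     0.    -0.075]
81.0 [0.08 0.56 0.  ] r [-0.    -0.    -0.075]
85.5 [0.13 0.55 0.  ] r [ 0.     0.    -0.075]
90.0 [0.17 0.54 0.  ] r [ 0.     0.    -0.075]
```

Gripped (gap 0.133, about 12 mm). Pulling along the arc.

{"name": "move_arm", "arguments": {"targets": [{"dx":-0.53,"dy":0.21,"dz":0,"rx":0,"ry":0,"rz":-0.075},{"dx":-0.52,"dy":0.25,"dz":0,"rx":0,"ry":0,"rz":-0.075},{"dx":-0.49,"dy":0.29,"dz":0,"rx":0,"ry":0,"rz":-0.075},{"dx":-0.47,"dy":0.33,"dz":0,"rx":0,"ry":0,"rz":-0.075},{"dx":-0.44,"dy":0.36,"dz":0,"rx":0,"ry":0,"rz":-0.075},{"dx":-0.41,"dy":0.39,"dz":0,"rx":0,"ry":0,"rz":-0.075},{"dx":-0.38,"dy":0.43,"dz":0,"rx":0,"ry":0,"rz":-0.075},{"dx":-0.34,"dy":0.45,"dz":0,"rx":0,"ry":0,"rz":-0.075},{"dx":-0.31,"dy":0.48,"dz":0,"rx":0,"ry":0,"rz":-0.075},{"dx":-0.27,"dy":0.5,"dz":0,"rx":0,"ry":0,"rz":-0.075}]}}

```text
t: 11.5
tcp_pos: [0.4409, 0.1319, 0.2084]
tool_rot: [0.219, 0.941, -0.06, 0.252]
force: [-2.3, -4.2, 2.9]
finger_gap: 0.128
gripper_force: 29.2
```

```bash
python3 - <<'E'
from rows import *
now();print(bar(np.radians(45)));go(bar(np.radians(90)),-48.6,30,h=1)
E
```

```text
t 11.5 G [0.4324 0.1362 0.2248] az -26.5 lean 30.1 yz -0.003 q [ 0.26  0.31  2.12 -0.86  0.46 -0.12] F [-2.3 -4.2  2.9] gap 0.128 gf 29.170871078968048
[0.43393092 0.137365   0.225     ]
total d [-0.24  5.56  0.01] r [ 0.006 -0.002 -0.746] min rows 6.0
```

Going well. On to 90°.

{"name": "move_arm", "arguments": {"targets": [{"dx":-0.23,"dy":0.52,"dz":0,"rx":0,"ry":0,"rz":-0.075},{"dx":-0.18,"dy":0.54,"dz":0,"rx":0,"ry":0,"rz":-0.075},{"dx":-0.14,"dy":0.55,"dz":0,"rx":0,"ry":0,"rz":-0.075},{"dx":-0.1,"dy":0.56,"dz":0,"rx":0,"ry":0,"rz":-0.075},{"dx":-0.05,"dy":0.56,"dz":0,"rx":0,"ry":0,"rz":-0.075},{"dx":-0.01,"dy":0.57,"dz":0,"rx":0,"ry":0,"rz":-0.075},{"dx":0.04,"dy":0.56,"dz":0,"rx":0,"ry":0,"rz":-0.075},{"dx":0.08,"dy":0.56,"dz":0,"rx":0,"ry":0,"rz":-0.075},{"dx":0.13,"dy":0.55,"dz":0,"rx":0,"ry":0,"rz":-0.075},{"dx":0.17,"dy":0.54,"dz":0,"rx":0,"ry":0,"rz":-0.075}]}}

```text
t: 12.75
tcp_pos: [0.4323, 0.2704, 0.2081]
tool_rot: [0.398, 0.88, -0.109, 0.235]
force: [-6.5, -0.3, 5.0]
finger_gap: 0.13
gripper_force: 30.7
```

```bash
python3 - <<'E'
from rows import *
now();print(bar(np.radians(90)));rows(np.arange(85.5,91,4.5))
E
python3 look.py f top side
```

```text
t 12.75 G [0.426  0.2776 0.2246] az -49.1 lean 30.0 yz -0.004 q [ 0.63  0.46  1.79 -0.66  0.96  0.31] F [-6.5 -0.3  5. ] gap 0.13 gf 30.65024435520172
[0.42867519 0.27794655 0.225     ]
90.0 [0.17 0.54 0.  ] r [ 0.     0.    -0.075]
```

View pics/f_top.png

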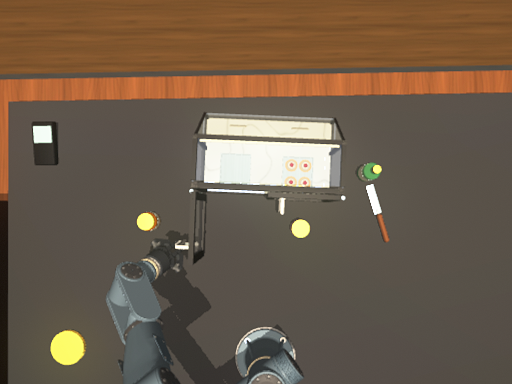

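The door stands at about 90° (top view: door from (198,190) to (197,262)), and the jar at (147,221) is clear. Releasing and backing off.

{"name": "move_arm", "arguments": {"claw": 45, "targets": [{"dx":0,"dy":0,"dz":0,"rx":0,"ry":0,"rz":0},{"dx":0,"dy":0,"dz":0,"rx":0,"ry":0,"rz":0},{"dx":0,"dy":0,"dz":0,"rx":0,"ry":0,"rz":0},{"dx":0,"dy":0,"dz":0,"rx":0,"ry":0,"rz":0},{"dx":-0.35,"dy":0.4,"dz":0,"rx":0,"ry":0,"rz":0},{"dx":-0.35,"dy":0.4,"dz":0.2,"rx":0,"ry":0,"rz":0},{"dx":-0.35,"dy":0.4,"dz":0.4,"rx":0,"ry":0,"rz":0},{"dx":-0.35,"dy":0.4,"dz":0.6,"rx":0,"ry":0,"rz":0},{"dx":-0.35,"dy":0.4,"dz":0.8,"rx":0,"ry":0,"rz":0},{"dx":-0.3,"dy":0.2,"dz":1,"rx":0,"ry":0,"rz":0}]}}

```text
t: 14.1
tcp_pos: [0.383, 0.327, 0.2844]
tool_rot: [0.396, 0.881, -0.106, 0.237]
force: [-0.4, -0.1, -0.7]
finger_gap: 0.452
gripper_force: 0.0
```

```bash
cat > jpath.py <<'E'
from arc import *
def tgt(G,az,lean,h=0): T=pose(az,lean,h);return np.array(G)+.019*T.apply([0,0,1]),T
def best(G,az,lean,h,qs):
    r=[ik(*tgt(G,az,lean,h),np.array(g),k) for g in qs];return min(r,key=lambda v:v[1])
def jrows(qa,qb,n):
    """n command rows of a joint-space straight line; the last reach is qb"""
    pr=fk(qa,k)
    for i in range(1,n+1):
        p=fk(qa+(qb-qa)*i/n,k);r=(p[1]*pr[1].inv()).as_rotvec(degrees=True)/30
        print(i,((p[0]-pr[0])/.025).round(2),r.round(3),'G',(p[0]-.019*p[1].apply([0,0,1])).round(3));pr=p
E
python3 - <<'E'
from jpath import *
np.set_printoptions(precision=2,suppress=True)
now();q0=sensors.sense()['q']
qa,e=best([.40,.10,.45],0,35,0,[[-.3,.3,2.2,1.5,.4,-1.5],q0,[-.1,0.2,1.9,1,.5,-1]]);print(qa,e)
qb,e2=best([.43,-.15,.16],15,50,0,[qa,[-.9,.8,2.3,2,.9,-1.6]]);print(qb,e2)
qm,e=best([.38,.33,.42],-30,25,1,[q0]);print('m',qm,e)
jrows(q0,qm,6)
jrows(qm,qa,14);print();jrows(qa,qb,14)
E
```

```text
t 14.1 G [0.38 0.33 0.3 ] az -48.3 lean 30.1 yz 0.001 q [ 0.78  0.37  1.67 -0.57  1.19  0.3 ] F [-0.4 -0.1 -0.7] gap 0.452 gf 0.0
[-0.05 -0.24  1.95  0.04  0.82  1.51] 2.3592239273284576e-13
[-1.11  0.66  2.39  1.7   0.86 -1.45] 1.1102230246251565e-15
m [ 0.71  0.17  1.58 -0.43  1.27 -0.23] 2.7755575615628914e-15
1 [0.09 0.02 0.77] [0.02 0.03 0.09] G [0.38 0.34 0.32]
2 [0.06 0.   0.78] [0.02 0.03 0.1 ] G [0.38 0.34 0.34]
3 [ 0.04 -0.01  0.79] [0.02 0.02 0.1 ] G [0.38 0.34 0.36]
4 [ 0.02 -0.03  0.8 ] [0.02 0.02 0.1 ] G [0.38 0.33 0.38]
5 [-0.01 -0.04  0.81] [0.02 0.02 0.11] G [0.38 0.33 0.4 ]
6 [-0.03 -0.06  0.82] [0.02 0.01 0.11] G [0.38 0.33 0.42]
1 [ 0.23 -0.72  0.04] [ 0.18 -0.05 -0.31] G [0.39 0.31 0.42]
2 [ 0.2  -0.7   0.05] [ 0.17 -0.05 -0.31] G [0.39 0.29 0.42]
3 [ 0.17 -0.69  0.06] [ 0.17 -0.05 -0.31] G [0.4  0.28 0.42]
4 [ 0.14 -0.68  0.07] [ 0.17 -0.05 -0.32] G [0.4  0.26 0.43]
5 [ 0.11 -0.66  0.08] [ 0.17 -0.05 -0.32] G [0.4  0.24 0.43]
6 [ 0.09 -0.65  0.08] [ 0.17 -0.05 -0.32] G [0.4  0.22 0.43]
7 [ 0.07 -0.64  0.09] [ 0.18 -0.05 -0.32] G [0.4  0.21 0.43]
8 [ 0.05 -0.63  
[... 581 characters left out ...]
.08 0.35]
4 [ 0.14 -0.27 -1.05] [0.1  0.03 0.12] G [0.42 0.07 0.32]
5 [ 0.18 -0.33 -0.89] [ 0.1  -0.01  0.09] G [0.42 0.06 0.3 ]
6 [ 0.22 -0.42 -0.76] [ 0.1  -0.05  0.07] G [0.43 0.05 0.28]
7 [ 0.25 -0.54 -0.65] [ 0.08 -0.09  0.04] G [0.43 0.04 0.26]
8 [ 0.27 -0.68 -0.57] [ 0.06 -0.11  0.01] G [0.44 0.02 0.24]
9 [ 0.25 -0.83 -0.52] [ 0.03 -0.12 -0.02] G [ 0.45 -0.    0.23]
10 [ 0.19 -0.99 -0.5 ] [-0.   -0.13 -0.05] G [ 0.45 -0.03  0.22]
11 [ 0.09 -1.14 -0.51] [-0.04 -0.12 -0.07] G [ 0.45 -0.06  0.2 ]
12 [-0.05 -1.26 -0.54] [-0.07 -0.1  -0.09] G [ 0.45 -0.09  0.19]
13 [-0.23 -1.34 -0.59] [-0.1  -0.07 -0.1 ] G [ 0.44 -0.12  0.18]
14 [-0.44 -1.37 -0.65] [-0.12 -0.04 -0.11] G [ 0.43 -0.15  0.16]
```

```bash
python3 - <<'E'
from jpath import *
np.set_printoptions(precision=2,suppress=True)
q0=sensors.sense()['q']
qm,e=best([.37,.30,.43],-40,25,1,[q0]);print('m',qm,e);jrows(q0,qm,7)
qb,e2=best([.42,-.13,.22],15,50,0,[[-.9,.8,2.3,2,.9,-1.6]]);print(qb,e2)
jrows(qm,qb,23)
E
```

```text
m [ 0.69  0.14  1.58 -0.44  1.35 -0.1 ] 1.63112884310479e-10
1 [ 0.04 -0.16  0.75] [0.01 0.02 0.03] G [0.38 0.33 0.32]
2 [ 0.02 -0.18  0.75] [0.01 0.02 0.04] G [0.38 0.33 0.34]
3 [-0.01 -0.19  0.74] [0.02 0.02 0.04] G [0.38 0.32 0.36]
4 [-0.04 -0.2   0.74] [0.02 0.02 0.04] G [0.38 0.32 0.38]
5 [-0.06 -0.2   0.74] [0.02 0.02 0.04] G [0.38 0.31 0.39]
6 [-0.09 -0.21  0.73] [0.02 0.02 0.04] G [0.37 0.31 0.41]
7 [-0.12 -0.22  0.73] [0.02 0.01 0.05] G [0.37 0.3  0.43]
[-1.11  0.44  2.39  1.51  0.85 -1.16] 3.930189507173054e-12
1 [ 0.03 -0.68 -1.14] [ 0.07  0.16 -0.08] G [0.37 0.28 0.4 ]
2 [-0.03 -0.62 -1.04] [ 0.09  0.15 -0.09] G [0.37 0.27 0.38]
3 [-0.07 -0.56 -0.93] [ 0.11  0.14 -0.1 ] G [0.37 0.25 0.35]
4 [-0.08 -0.5  -0.82] [ 0.12  0.12 -0.11] G [0.37 0.24 0.33]
5 [-0.08 -0.43 -0.72] [ 0.13  0.1  -0.12] G [0.37 0.23 0.32]
6 [-0.05 -0.38 -0.61] [ 0.14  0.09 -0.13] G [0.37 0.21 0.3 ]
7 [ 0.   -0.34 -0.52] [ 0.14  0.07 -0.14] G [0.37 0.2  0.29]
8 [ 0.06 -0.32 -0.43] [ 0.14  0.05 -0.15] G [0.37 0.2  0.28]
9 [ 0.14 -0.32 -0.34] [ 0.14  0.03 -0.16] G [0.38 0.18 0.27]
10 [ 0.21 -0.35 -0.27] [
[... 158 characters left out ...]
25]
13 [ 0.39 -0.55 -0.11] [ 0.11 -0.02 -0.2 ] G [0.4  0.14 0.25]
14 [ 0.42 -0.65 -0.08] [ 0.1  -0.03 -0.21] G [0.41 0.12 0.24]
15 [ 0.42 -0.76 -0.06] [ 0.09 -0.03 -0.22] G [0.42 0.1  0.24]
16 [ 0.4  -0.88 -0.05] [ 0.08 -0.04 -0.23] G [0.43 0.08 0.24]
17 [ 0.34 -1.   -0.05] [ 0.07 -0.04 -0.24] G [0.44 0.05 0.24]
18 [ 0.27 -1.11 -0.06] [ 0.05 -0.03 -0.24] G [0.44 0.03 0.24]
19 [ 0.16 -1.21 -0.07] [ 0.04 -0.03 -0.25] G [ 0.45 -0.    0.23]
20 [ 0.03 -1.28 -0.09] [ 0.03 -0.02 -0.25] G [ 0.44 -0.03  0.23]
21 [-0.12 -1.33 -0.12] [ 0.03 -0.01 -0.26] G [ 0.44 -0.07  0.23]
22 [-0.28 -1.35 -0.14] [ 0.02 -0.   -0.26] G [ 0.43 -0.1   0.22]
23 [-0.46 -1.34 -0.17] [ 0.02  0.01 -0.26] G [ 0.42 -0.13  0.22]
```

```bash
cat >> jpath.py <<'E'
def line(q,p0,T0,p1,T1,n):
    """straight pose line: constant row; prints the row and checks the joints along it"""
    rv=(T1*T0.inv()).as_rotvec();print('ROW d',((p1-p0)/.025/n).round(3),'r',(np.degrees(rv)/30/n).round(3),'n',n)
    em=0;mx=0
    for i in range(1,n+1):
        T=R.from_rotvec(rv*i/n)*T0;qn,e=ik(p0+(p1-p0)*i/n,T,q,k);mx=np.maximum(mx,abs(qn-q));q=qn;em=max(em,e)
    print('  err',round(em,4),'max dq/row',mx.round(2),'end q',q.round(2));return q,p1,T1
E
python3 - <<'E'
from jpath import *
from scipy.spatial.transform import Slerp
s=sensors.sense();q=s['q'];T0=R.from_quat(s['tool_rot']);p=s['tcp_pos']
tm=tgt([.37,.30,.43],-40,25,1)
a=line(q,p,T0,*tm,7)
tb=tgt([.42,-.13,.22],15,50)
T=Slerp([0,1],R.concatenate([tm[1],tb[1]]))(.55);z=T.apply([0,0,1]);print('mid z',z)
b=line(*a,np.array([.38,.04,.42])+.019*z,T,11)
c=line(*b,*tb,10)
E
```

```text
ROW d [-0.039 -0.184  0.734] r [0.017 0.018 0.04 ] n 7
  err 0.0 max dq/row [0.01 0.04 0.02 0.02 0.03 0.06] end q [ 0.69  0.14  1.58 -0.44  1.35 -0.1 ]
mid z [ 0.45143447  0.15606758 -0.87854985]
ROW d [ 0.045 -0.916 -0.034] r [ 0.146 -0.032 -0.173] n 11
  err 0.0 max dq/row [0.13 0.05 0.04 0.1  0.05 0.06] end q [-0.46 -0.24  1.98  0.4   1.07 -0.32]
ROW d [ 0.182 -0.677 -0.782] r [ 0.131 -0.029 -0.155] n 10
  err 0.0 max dq/row [0.1  0.1  0.06 0.13 0.04 0.1 ] end q [-1.11  0.44  2.39  1.51  0.85 -1.16]
```

{"name": "move_arm", "arguments": {"claw": 100, "targets": [{"dx":-0.04,"dy":-0.18,"dz":0.73,"rx":0.017,"ry":0.018,"rz":0.04},{"dx":-0.04,"dy":-0.18,"dz":0.73,"rx":0.017,"ry":0.018,"rz":0.04},{"dx":-0.04,"dy":-0.18,"dz":0.73,"rx":0.017,"ry":0.018,"rz":0.04},{"dx":-0.04,"dy":-0.18,"dz":0.73,"rx":0.017,"ry":0.018,"rz":0.04},{"dx":-0.04,"dy":-0.18,"dz":0.73,"rx":0.017,"ry":0.018,"rz":0.04},{"dx":-0.04,"dy":-0.18,"dz":0.73,"rx":0.017,"ry":0.018,"rz":0.04},{"dx":-0.04,"dy":-0.18,"dz":0.73,"rx":0.017,"ry":0.018,"rz":0.04},{"dx":0.045,"dy":-0.916,"dz":-0.034,"rx":0.146,"ry":-0.032,"rz":-0.173},{"dx":0.045,"dy":-0.916,"dz":-0.034,"rx":0.146,"ry":-0.032,"rz":-0.173},{"dx":0.045,"dy":-0.916,"dz":-0.034,"rx":0.146,"ry":-0.032,"rz":-0.173}]}}

```text
t: 15.35
tcp_pos: [0.3797, 0.2258, 0.4094]
tool_rot: [0.478, 0.861, 0.014, 0.174]
force: [-0.0, -0.4, 1.1]
finger_gap: 1.005
gripper_force: 0.0
```

{"name": "move_arm", "arguments": {"targets": [{"dx":0.045,"dy":-0.916,"dz":-0.034,"rx":0.146,"ry":-0.032,"rz":-0.173},{"dx":0.045,"dy":-0.916,"dz":-0.034,"rx":0.146,"ry":-0.032,"rz":-0.173},{"dx":0.045,"dy":-0.916,"dz":-0.034,"rx":0.146,"ry":-0.032,"rz":-0.173},{"dx":0.045,"dy":-0.916,"dz":-0.034,"rx":0.146,"ry":-0.032,"rz":-0.173},{"dx":0.045,"dy":-0.916,"dz":-0.034,"rx":0.146,"ry":-0.032,"rz":-0.173},{"dx":0.045,"dy":-0.916,"dz":-0.034,"rx":0.146,"ry":-0.032,"rz":-0.173},{"dx":0.045,"dy":-0.916,"dz":-0.034,"rx":0.146,"ry":-0.032,"rz":-0.173},{"dx":0.045,"dy":-0.916,"dz":-0.034,"rx":0.146,"ry":-0.032,"rz":-0.173},{"dx":0.18,"dy":-0.68,"dz":-0.78,"rx":0.131,"ry":-0.029,"rz":-0.155},{"dx":0.18,"dy":-0.68,"dz":-0.78,"rx":0.131,"ry":-0.029,"rz":-0.155}]}}

```text
t: 16.6
tcp_pos: [0.3986, 0.0085, 0.3635]
tool_rot: [0.819, 0.499, 0.28, 0.049]
force: [1.3, 0.5, -0.5]
finger_gap: 1.0
gripper_force: 0.0
```

{"name": "move_arm", "arguments": {"targets": [{"dx":0.18,"dy":-0.68,"dz":-0.78,"rx":0.131,"ry":-0.029,"rz":-0.155},{"dx":0.18,"dy":-0.68,"dz":-0.78,"rx":0.131,"ry":-0.029,"rz":-0.155},{"dx":0.18,"dy":-0.68,"dz":-0.78,"rx":0.131,"ry":-0.029,"rz":-0.155},{"dx":0.18,"dy":-0.68,"dz":-0.78,"rx":0.131,"ry":-0.029,"rz":-0.155},{"dx":0.18,"dy":-0.68,"dz":-0.78,"rx":0.131,"ry":-0.029,"rz":-0.155},{"dx":0.18,"dy":-0.68,"dz":-0.78,"rx":0.131,"ry":-0.029,"rz":-0.155},{"dx":0.18,"dy":-0.68,"dz":-0.78,"rx":0.131,"ry":-0.029,"rz":-0.155},{"dx":0.18,"dy":-0.68,"dz":-0.78,"rx":0.131,"ry":-0.029,"rz":-0.155},{"dx":0,"dy":0,"dz":0,"rx":0,"ry":0,"rz":0},{"dx":0,"dy":0,"dz":0,"rx":0,"ry":0,"rz":0}]}}

```text
t: 17.85
tcp_pos: [0.4348, -0.1266, 0.2076]
tool_rot: [0.898, 0.121, 0.42, -0.057]
force: [-1.0, 0.1, -0.0]
finger_gap: 1.0
gripper_force: 0.0
```

```bash
python3 - <<'E'
from jpath import *
from geo import *
now()
# second measurement of tube lid, arm permitting, from the wrist camera
m=cams.camera_model('wrist');im=cams.snapshot('wrist');h=cv2.cvtColor(im,cv2.COLOR_RGB2HSV);k_=cv2.inRange(h,(20,90,150),(40,255,255))
for c in cv2.findContours(k_,0,2)[0]:
    if cv2.contourArea(c)>400: e=cv2.fitEllipse(c);print(e,cv2.boundingRect(c),onz('wrist',e[0],.09,m))
# tray edges, left door open: remember for later
s=sensors.sense();st=(s['q'],s['tcp_pos'],R.from_quat(s['tool_rot']))
for az in(15,5,20):
  for lean in(50,):
    print(az,lean);u=np.array([np.cos(np.radians(az)),np.sin(np.radians(az)),0]);G=np.array([.473,-.132,.045])
    b=line(*st,*tgt(G-.075*u+[0,0,.04],az,lean),8);c=line(*b,*tgt(G,az,lean),5);
    d=line(*c,*tgt([.473,-.132,.11],az,lean),4)
    e=line(*d,*tgt([.49,.09,.11],-4,lean),12);f=line(*e,*tgt([.683,.0957,.095],-4,lean),10)
E
```

```text
t 17.85 G [ 0.4207 -0.1305  0.2197] az 15.3 lean 50.1 yz -0.0 q [-1.12  0.44  2.39  1.49  0.86 -1.16] F [-1.   0.1 -0. ] gap 1.0 gf 0.0
((269.2664489746094, 256.1473693847656), (60.936973571777344, 63.8655891418457), 110.46061706542969) (238, 225, 64, 63) [ 0.4693 -0.1314  0.09  ]
15 50
ROW d [-0.101 -0.106 -0.675] r [ 0.     0.001 -0.001] n 8
  err 0.0238 max dq/row [0.01 0.07 0.02 0.07 0.02 0.11] end q [-1.2   0.96  2.44  1.85  0.91 -1.88]
ROW d [ 0.58   0.155 -0.32 ] r [0. 0. 0.] n 5
  err 0.0 max dq/row [0.05 0.03 0.03 0.09 0.04 0.05] end q [-0.95  1.02  2.33  2.08  0.96 -1.81]
ROW d [0.   0.   0.65] r [0. 0. 0.] n 4
  err 0.0 max dq/row [0.   0.05 0.01 0.04 0.02 0.06] end q [-0.95  0.82  2.34  1.94  0.88 -1.59]
ROW d [0.058 0.724 0.   ] r [-0.    -0.    -0.053] n 12
  err 0.0744 max dq/row [0.1  0.02 0.04 0.13 0.05 0.06] end q [-0.02  0.86  2.42  3.18  1.01 -1.56]
ROW d [ 0.772  0.023 -0.06 ] r [0. 0. 0.] n 10
  err 0.0 max dq/row [0.   0.02 0.05 0.01 0.08 0.01] end q [-0.    0.81  1.93  3.26  0.48 -1.63]
5 50
ROW d [-0.11  -0.054 -0.675] r [ 0.     0.001 -0.043] n 8
  err 0.138
[... 709 characters left out ...]
[0.    0.001 0.019] n 8
  err 0.0 max dq/row [0.01 0.07 0.01 0.05 0.01 0.1 ] end q [-1.21  0.93  2.4   1.73  0.89 -1.81]
ROW d [ 0.564  0.205 -0.32 ] r [0. 0. 0.] n 5
  err 0.0 max dq/row [0.05 0.02 0.02 0.05 0.01 0.02] end q [-0.97  1.    2.29  1.94  0.92 -1.75]
ROW d [0.   0.   0.65] r [0. 0. 0.] n 4
  err 0.0 max dq/row [0.   0.05 0.01 0.04 0.01 0.07] end q [-0.97  0.8   2.3   1.79  0.86 -1.52]
ROW d [0.059 0.72  0.   ] r [ 0.    -0.    -0.067] n 12
  err 0.0727 max dq/row [0.1  0.02 0.04 0.14 0.06 0.07] end q [-0.02  0.86  2.42  3.18  1.01 -1.56]
ROW d [ 0.772  0.023 -0.06 ] r [0. 0. 0.] n 10
  err 0.0 max dq/row [0.   0.02 0.05 0.01 0.08 0.01] end q [-0.    0.81  1.93  3.26  0.48 -1.63]
```

```bash
python3 - <<'E'
from jpath import *
s=sensors.sense();st=(s['q'],s['tcp_pos'],R.from_quat(s['tool_rot']))
az,lean=20,50;u=np.array([np.cos(np.radians(az)),np.sin(np.radians(az)),0]);G=np.array([.4715,-.132,.045])
b=line(*st,*tgt(G-.075*u+[0,0,.04],az,lean),8);c=line(*b,*tgt(G,az,lean),6);
for zz in(.24,.3):
  for a2 in(-4,10):
    print(zz,a2);d=line(*c,*tgt([.47,-.132,zz],az,lean),8)
    e=line(*d,*tgt([.48,.09,zz],a2,lean),10);f=line(*e,*tgt([.54,.094,.115],a2,lean),8);g=line(*f,*tgt([.683,.0957,.115],a2,lean),6)
E
```

```text
ROW d [-0.1   -0.131 -0.675] r [0.    0.001 0.019] n 8
  err 0.0 max dq/row [0.01 0.07 0.01 0.05 0.01 0.1 ] end q [-1.22  0.93  2.4   1.73  0.89 -1.82]
ROW d [ 0.47   0.171 -0.267] r [0. 0. 0.] n 6
  err 0.0 max dq/row [0.04 0.01 0.02 0.04 0.01 0.02] end q [-0.97  1.    2.29  1.94  0.92 -1.76]
0.24 -4
ROW d [-0.008  0.     0.975] r [0. 0. 0.] n 8
  err 0.0 max dq/row [0.   0.08 0.02 0.08 0.02 0.13] end q [-0.98  0.4   2.23  1.37  0.86 -0.89]
ROW d [0.043 0.864 0.   ] r [ 0.   -0.   -0.08] n 10
  err 0.0 max dq/row [0.12 0.01 0.05 0.27 0.05 0.14] end q [-0.02  0.37  2.35  3.22  0.45 -1.61]
ROW d [ 0.3    0.02  -0.625] r [0. 0. 0.] n 8
  err 0.0 max dq/row [0.   0.06 0.02 0.   0.06 0.01] end q [-0.01  0.78  2.29  3.21  0.8  -1.58]
ROW d [0.953 0.011 0.   ] r [0. 0. 0.] n 6
  err 0.0 max dq/row [0.   0.01 0.06 0.01 0.07 0.01] end q [-0.    0.77  1.93  3.27  0.43 -1.64]
0.24 10
ROW d [-0.008  0.     0.975] r [0. 0. 0.] n 8
  err 0.0 max dq/row [0.   0.08 0.02 0.08 0.02 0.13] end q [-0.98  0.4   2.23  1.37  0.86 -0.89]
ROW d [0.043 0.878 0.   ] r [ 0.     0.    -0.033] n 10
  err 0.0 max 
[... 834 characters left out ...]
 r [0. 0. 0.] n 6
  err 0.0 max dq/row [0.   0.01 0.06 0.01 0.07 0.01] end q [-0.    0.77  1.93  3.27  0.43 -1.64]
0.3 10
ROW d [-0.008  0.     1.275] r [0. 0. 0.] n 8
  err 0.0 max dq/row [0.   0.1  0.04 0.11 0.04 0.16] end q [-0.98  0.24  2.16  1.19  0.93 -0.61]
ROW d [0.043 0.878 0.   ] r [ 0.     0.    -0.033] n 10
  err 0.0 max dq/row [0.1  0.02 0.03 0.15 0.07 0.07] end q [-0.22  0.16  2.3   2.02  0.33 -0.73]
ROW d [ 0.3    0.02  -0.925] r [0. 0. 0.] n 8
  err 0.0 max dq/row [0.01 0.08 0.02 0.24 0.07 0.25] end q [-0.16  0.79  2.31  2.79  0.84 -1.55]
ROW d [0.953 0.011 0.   ] r [0. 0. 0.] n 6
  err 0.0 max dq/row [0.01 0.02 0.06 0.03 0.07 0.05] end q [-0.11  0.77  1.95  2.65  0.48 -1.31]
```

```bash
python3 - <<'E'
from jpath import *
s=sensors.sense();st=(s['q'],s['tcp_pos'],R.from_quat(s['tool_rot']))
az,lean=20,50;u=np.array([np.cos(np.radians(az)),np.sin(np.radians(az)),0]);G=np.array([.4715,-.132,.06])
b=line(*st,*tgt(G-.075*u+[0,0,.03],az,lean),8);c=line(*b,*tgt(G,az,lean),6);
E
```

```text
ROW d [-0.1   -0.131 -0.65 ] r [0.    0.001 0.019] n 8
  err 0.0 max dq/row [0.01 0.06 0.01 0.05 0.   0.1 ] end q [-1.22  0.92  2.4   1.72  0.89 -1.8 ]
ROW d [ 0.47   0.171 -0.2  ] r [0. 0. 0.] n 6
  err 0.0 max dq/row [0.04 0.01 0.02 0.04 0.01 0.02] end q [-0.97  0.96  2.3   1.91  0.91 -1.71]
```

{"name": "move_arm", "arguments": {"targets": [{"dx":-0.1,"dy":-0.131,"dz":-0.65,"rx":0,"ry":0,"rz":0.019},{"dx":-0.1,"dy":-0.131,"dz":-0.65,"rx":0,"ry":0,"rz":0.019},{"dx":-0.1,"dy":-0.131,"dz":-0.65,"rx":0,"ry":0,"rz":0.019},{"dx":-0.1,"dy":-0.131,"dz":-0.65,"rx":0,"ry":0,"rz":0.019},{"dx":-0.1,"dy":-0.131,"dz":-0.65,"rx":0,"ry":0,"rz":0.019},{"dx":-0.1,"dy":-0.131,"dz":-0.65,"rx":0,"ry":0,"rz":0.019},{"dx":-0.1,"dy":-0.131,"dz":-0.65,"rx":0,"ry":0,"rz":0.019},{"dx":-0.1,"dy":-0.131,"dz":-0.65,"rx":0,"ry":0,"rz":0.019},{"dx":0,"dy":0,"dz":0,"rx":0,"ry":0,"rz":0},{"dx":0,"dy":0,"dz":0,"rx":0,"ry":0,"rz":0}]}}

```text
t: 19.15
tcp_pos: [0.4148, -0.1534, 0.0779]
tool_rot: [0.892, 0.156, 0.417, -0.073]
force: [0.4, 0.3, -0.3]
finger_gap: 0.998
gripper_force: 0.0
```

```bash
python3 - <<'E'
from jpath import *
now();go([.4715,-.132,.06],20,50)
E
```

```text
t 19.15 G [ 0.4011 -0.1583  0.0901] az 19.8 lean 50.1 yz 0.0 q [-1.23  0.91  2.4   1.71  0.89 -1.8 ] F [ 0.4  0.3 -0.3] gap 0.998 gf 0.0
total d [ 2.81  1.05 -1.21] r [-0.001  0.004  0.007] min rows 3.0
```

{"name": "move_arm", "arguments": {"targets": [{"dx":0.4,"dy":0.15,"dz":-0.17,"rx":0,"ry":0,"rz":0},{"dx":0.4,"dy":0.15,"dz":-0.17,"rx":0,"ry":0,"rz":0},{"dx":0.4,"dy":0.15,"dz":-0.17,"rx":0,"ry":0,"rz":0},{"dx":0.4,"dy":0.15,"dz":-0.17,"rx":0,"ry":0,"rz":0},{"dx":0.4,"dy":0.15,"dz":-0.17,"rx":0,"ry":0,"rz":0},{"dx":0.4,"dy":0.15,"dz":-0.17,"rx":0,"ry":0,"rz":0},{"dx":0.41,"dy":0.15,"dz":-0.19,"rx":0,"ry":0,"rz":0},{"dx":0,"dy":0,"dz":0,"rx":0,"ry":0,"rz":0},{"dx":0,"dy":0,"dz":0,"rx":0,"ry":0,"rz":0},{"dx":0,"dy":0,"dz":0,"rx":0,"ry":0,"rz":0}]}}

```text
t: 20.4
tcp_pos: [0.4845, -0.1276, 0.0466]
tool_rot: [0.893, 0.154, 0.417, -0.073]
force: [0.0, 0.7, 0.8]
finger_gap: 1.004
gripper_force: 0.0
```

{"name": "move_arm", "arguments": {"claw": 0, "newtons": 30, "targets": [{"dx":0,"dy":0,"dz":0,"rx":0,"ry":0,"rz":0},{"dx":0,"dy":0,"dz":0,"rx":0,"ry":0,"rz":0},{"dx":0,"dy":0,"dz":0,"rx":0,"ry":0,"rz":0},{"dx":0,"dy":0,"dz":0,"rx":0,"ry":0,"rz":0},{"dx":0,"dy":0,"dz":0,"rx":0,"ry":0,"rz":0},{"dx":0,"dy":0,"dz":0,"rx":0,"ry":0,"rz":0},{"dx":0,"dy":0,"dz":0,"rx":0,"ry":0,"rz":0},{"dx":0,"dy":0,"dz":0,"rx":0,"ry":0,"rz":0},{"dx":0,"dy":0,"dz":0,"rx":0,"ry":0,"rz":0},{"dx":0,"dy":0,"dz":0,"rx":0,"ry":0,"rz":0}]}}

```text
t: 21.65
tcp_pos: [0.4847, -0.1275, 0.0468]
tool_rot: [0.893, 0.155, 0.417, -0.073]
force: [-3.6, -1.4, 5.6]
finger_gap: 0.739
gripper_force: 33.7
```

```bash
python3 - <<'E'
from jpath import *
from geo import *
now()
m=cams.camera_model('wrist');im=cams.snapshot('wrist');cv2.imwrite('pics/g_wrist.png',im[:,:,::-1])
s=sensors.sense();st=(s['q'],s['tcp_pos'],R.from_quat(s['tool_rot']))
G=s['tcp_pos']-.019*st[2].apply([0,0,1])
d=line(*st,*tgt([.47,-.132,.24],20,50),8);e=line(*d,*tgt([.48,.09,.24],10,50),10)
E
```

```text
t 21.65 G [ 0.471  -0.1324  0.059 ] az 19.8 lean 50.1 yz -0.002 q [-0.98  0.96  2.3   1.91  0.91 -1.72] F [-3.6 -1.4  5.6] gap 0.739 gf 33.685054779052734
ROW d [-0.005  0.002  0.905] r [-0.001  0.     0.001] n 8
  err 0.0 max dq/row [0.01 0.07 0.02 0.08 0.02 0.12] end q [-0.98  0.4   2.23  1.37  0.86 -0.89]
ROW d [0.043 0.878 0.   ] r [ 0.     0.    -0.033] n 10
  err 0.0 max dq/row [0.1  0.01 0.04 0.15 0.04 0.05] end q [-0.22  0.36  2.38  2.52  0.52 -1.27]
```

View pics/g_wrist.png

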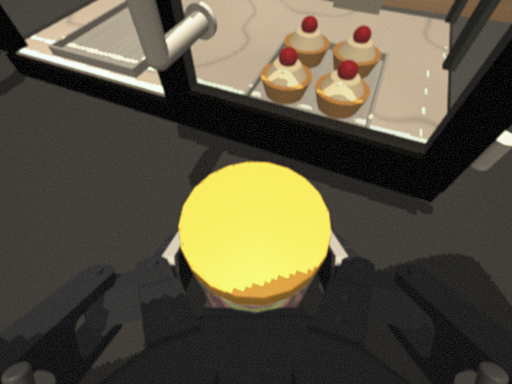

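The tube is gripped (gap 0.739, about 63 mm), upright, lid centre about (255,232). Lifting and crossing.

{"name": "move_arm", "arguments": {"newtons": 40, "targets": [{"dx":0,"dy":0,"dz":0.3,"rx":0,"ry":0,"rz":0},{"dx":0,"dy":0,"dz":0.6,"rx":0,"ry":0,"rz":0},{"dx":0,"dy":0,"dz":0.9,"rx":0,"ry":0,"rz":0},{"dx":0,"dy":0,"dz":0.9,"rx":0,"ry":0,"rz":0},{"dx":0,"dy":0,"dz":0.9,"rx":0,"ry":0,"rz":0},{"dx":0,"dy":0,"dz":0.9,"rx":0,"ry":0,"rz":0},{"dx":0,"dy":0,"dz":0.9,"rx":0,"ry":0,"rz":0},{"dx":0,"dy":0,"dz":0.9,"rx":0,"ry":0,"rz":0},{"dx":0,"dy":0,"dz":0.6,"rx":0,"ry":0,"rz":0},{"dx":0,"dy":0,"dz":0.3,"rx":0,"ry":0,"rz":0}]}}

```text
t: 22.95
tcp_pos: [0.4842, -0.127, 0.227]
tool_rot: [0.893, 0.156, 0.416, -0.073]
force: [-1.2, 0.7, -3.1]
finger_gap: 0.736
gripper_force: 44.3
```

{"name": "move_arm", "arguments": {"targets": [{"dx":0.04,"dy":0.5,"dz":0,"rx":0,"ry":0,"rz":-0.02},{"dx":0.04,"dy":0.9,"dz":0,"rx":0,"ry":0,"rz":-0.033},{"dx":0.04,"dy":1,"dz":0,"rx":0,"ry":0,"rz":-0.04},{"dx":0.04,"dy":1,"dz":0,"rx":0,"ry":0,"rz":-0.04},{"dx":0.04,"dy":1,"dz":0,"rx":0,"ry":0,"rz":-0.04},{"dx":0.04,"dy":1,"dz":0,"rx":0,"ry":0,"rz":-0.04},{"dx":0.04,"dy":1,"dz":0,"rx":0,"ry":0,"rz":-0.04},{"dx":0.04,"dy":1,"dz":0,"rx":0,"ry":0,"rz":-0.04},{"dx":0.04,"dy":0.9,"dz":0,"rx":0,"ry":0,"rz":-0.033},{"dx":0.04,"dy":0.5,"dz":0,"rx":0,"ry":0,"rz":-0.02}]}}

```text
t: 24.2
tcp_pos: [0.4931, 0.0943, 0.2257]
tool_rot: [0.904, 0.074, 0.42, -0.036]
force: [0.3, -1.2, -1.9]
finger_gap: 0.732
gripper_force: 44.3
```

```bash
python3 - <<'E'
from jpath import *
from geo import *
now()
m=cams.camera_model('wrist');im=cams.snapshot('wrist');cv2.imwrite('pics/h_wrist.png',im[:,:,::-1])
h=cv2.cvtColor(im,cv2.COLOR_RGB2HSV);k_=cv2.inRange(h,(20,90,150),(40,255,255))
s=sensors.sense();G=s['tcp_pos']-.019*R.from_quat(s['tool_rot']).apply([0,0,1])
for c in cv2.findContours(k_,0,2)[0]:
    if cv2.contourArea(c)>3000: e=cv2.fitEllipse(c);print(e,onz('wrist',e[0],G[2]+.031,m)-G)
st=(s['q'],s['tcp_pos'],R.from_quat(s['tool_rot']))
f=line(*st,*tgt([.53,.094,.13],10,50),8);g=line(*f,*tgt([.683,.0957,.115],5,50),8)
# tray corners seen through the open doorway
for n,p in(('t',[.683,.0957,.04]),): print(proj('wrist',p,m))
E
```

```text
t 24.2 G [0.4788 0.0919 0.238 ] az 9.6 lean 49.9 yz -0.002 q [-0.21  0.37  2.39  2.55  0.53 -1.29] F [ 0.3 -1.2 -1.9] gap 0.732 gf 44.3222039937973
((254.405029296875, 229.57757568359375), (136.43052673339844, 151.43701171875), 90.18309020996094) [-0.0035 -0.0007  0.031 ]
ROW d [ 0.257  0.006 -0.541] r [-0.    -0.     0.002] n 8
  err 0.0 max dq/row [0.01 0.05 0.01 0.05 0.04 0.06] end q [-0.17  0.75  2.34  2.78  0.82 -1.55]
ROW d [ 0.766  0.002 -0.075] r [ 0.    -0.    -0.021] n 8
  err 0.0 max dq/row [0.02 0.01 0.05 0.01 0.06 0.03] end q [-0.07  0.77  1.95  2.86  0.46 -1.42]
[274.8892 174.4292]
```

View pics/h_wrist.png

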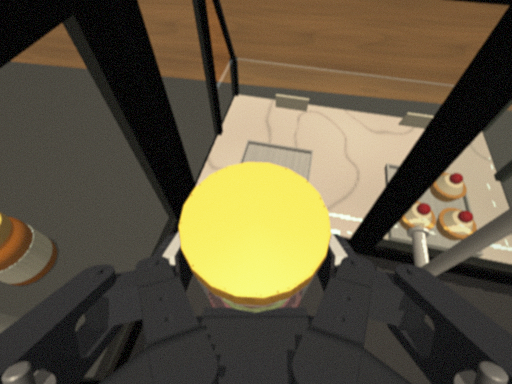

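The tray's far edge runs from about (247,142) to (312,152), and the lid shows the tube centred on the grasp. I'll use that edge for the tray position.

```bash
python3 - <<'E'
from jpath import *
from geo import *
m=cams.camera_model('wrist')
a,b=[onz('wrist',u,.04,m) for u in((247,142),(312,152))];print(a,b,np.linalg.norm(a-b),'centre',((a+b)/2)[:2]-.065*ex)
# top view second measure with first image: tray rim, left half, before arm entered
im=cv2.imread('pics/a_top.png')[150:192,205:265];print(np.mean(im,axis=2).astype(int)[::2,::3])
E
```

```text
[0.7443 0.152  0.04  ] [0.7394 0.0428 0.04  ] 0.1093053024522519 centre [0.677  0.1015]
[[186 246 244 244 245 245 245 245 244 245 245 245 246 244 246 246 247 247
  247 247]
 [213 245 245 245 245 244 244 246 240 246 246 246 246 243 246 246 247 247
  247 247]
 [211 245 245 245 245 243 235 234 238 233 239 233 239 232 234 240 247 247
  247 247]
 [238 245 245 245 245 244 240 239 240 240 241 242 242 242 242 241 247 247
  247 247]
 [237 245 245 245 246 243 239 239 239 239 240 241 241 241 242 238 246 246
  247 247]
 [238 245 246 246 246 234 239 239 239 240 241 241 240 241 241 242 246 246
  246 246]
 [239 246 246 246 246 239 239 238 239 239 240 240 240 240 240 242 246 246
  246 246]
 [235 246 246 246 247 242 239 238 239 239 240 240 239 240 240 239 246 246
  246 246]
 [234 246 246 247 247 232 239 238 239 239 240 240 239 240 240 243 246 246
  245 246]
 [239 242 246 246 243 236 238 238 238 238 239 239 239 240 240 238 246 245
  245 245]
 [245 238 240 243 246 231 238 238 238 237 239 239 238 240 239 244 245 245
  245 245]
 [246 246 247 247 248 231 238 238 238 238 239 239 238 239 239 244 245 245
  245 245]
 [246 247 247 247 248 240 238 237 238 237 238 238 238 239 238 238 245 245
  245 245]
 [250 247 247 248 249 229 238 237 238 237 238 238 238 239 238 244 245 245
  245 244]
 [250 247 247 248 249 235 237 237 238 238 238 238 238 238 238 244 245 245
  245 238]
 [248 243 246 245 249 231 238 239 238 237 239 239 238 239 239 241 245 245
  242 242]
 [196 234 243 227 203 187 197 237 240 223 229 231 246 231 229 241 240 239
  232 245]
 [ 86  86  86  86  86  86  89  84  83  81  76 104  92 136 179 187 234 236
  213 190]
 [ 91  91  92  93  92  92  93  93  94  94  94  94  94  94  92  92  93  94
   93  93]
 [ 73  76  90  68  75  82  92  99 101 104  99  99  97  98  97  97  98  97
   98  99]
 [ 95  97  97  98 121  93 112  99  92  94  89 109  96 102  94 104  82  93
   75  80]]
```

{"name": "move_arm", "arguments": {"targets": [{"dx":0.2,"dy":0,"dz":-0.3,"rx":0,"ry":0,"rz":0},{"dx":0.25,"dy":0.02,"dz":-0.54,"rx":0,"ry":0,"rz":0},{"dx":0.25,"dy":0.02,"dz":-0.54,"rx":0,"ry":0,"rz":0},{"dx":0.25,"dy":0.02,"dz":-0.54,"rx":0,"ry":0,"rz":0},{"dx":0.25,"dy":0.02,"dz":-0.54,"rx":0,"ry":0,"rz":0},{"dx":0.25,"dy":0.02,"dz":-0.54,"rx":0,"ry":0,"rz":0},{"dx":0.25,"dy":0.02,"dz":-0.54,"rx":0,"ry":0,"rz":0},{"dx":0.25,"dy":0.02,"dz":-0.54,"rx":0,"ry":0,"rz":0},{"dx":0.15,"dy":0,"dz":-0.3,"rx":0,"ry":0,"rz":0},{"dx":0,"dy":0,"dz":0,"rx":0,"ry":0,"rz":0}]}}

```text
t: 25.5
tcp_pos: [0.5475, 0.0953, 0.116]
tool_rot: [0.903, 0.073, 0.421, -0.035]
force: [-0.1, -0.2, -2.1]
finger_gap: 0.734
gripper_force: 44.5
```

```bash
python3 - <<'E'
from jpath import *
now();s=sensors.sense()
g=line(s['q'],s['tcp_pos'],R.from_quat(s['tool_rot']),*tgt([.679,.100,.112],5,50),9)
E
```

```text
t 25.5 G [0.5331 0.093  0.1283] az 9.4 lean 50.0 yz -0.002 q [-0.17  0.75  2.33  2.79  0.82 -1.54] F [-0.1 -0.2 -2.1] gap 0.734 gf 44.529032707214355
ROW d [ 0.649  0.026 -0.072] r [-0.     0.    -0.016] n 9
  err 0.0 max dq/row [0.02 0.01 0.05 0.01 0.05 0.02] end q [-0.06  0.78  1.95  2.88  0.47 -1.44]
```

{"name": "move_arm", "arguments": {"targets": [{"dx":0.4,"dy":0.026,"dz":-0.07,"rx":0,"ry":0,"rz":-0.016},{"dx":0.68,"dy":0.026,"dz":-0.07,"rx":0,"ry":0,"rz":-0.016},{"dx":0.68,"dy":0.026,"dz":-0.07,"rx":0,"ry":0,"rz":-0.016},{"dx":0.68,"dy":0.026,"dz":-0.07,"rx":0,"ry":0,"rz":-0.016},{"dx":0.68,"dy":0.026,"dz":-0.07,"rx":0,"ry":0,"rz":-0.016},{"dx":0.68,"dy":0.026,"dz":-0.07,"rx":0,"ry":0,"rz":-0.016},{"dx":0.68,"dy":0.026,"dz":-0.07,"rx":0,"ry":0,"rz":-0.016},{"dx":0.68,"dy":0.026,"dz":-0.07,"rx":0,"ry":0,"rz":-0.016},{"dx":0.68,"dy":0.026,"dz":-0.07,"rx":0,"ry":0,"rz":-0.016},{"dx":0,"dy":0,"dz":0,"rx":0,"ry":0,"rz":0}]}}

```text
t: 26.75
tcp_pos: [0.6947, 0.1023, 0.1026]
tool_rot: [0.904, 0.04, 0.424, -0.019]
force: [-1.0, -1.3, -2.3]
finger_gap: 0.735
gripper_force: 44.5
```

```bash
python3 - <<'E'
from jpath import *
now();go([.679,.100,.0925],5,50)
E
python3 look.py i top side; python3 -c "
import cv2,numpy as np
t=cv2.resize(cv2.imread('pics/i_top.png')[105:275,185:350],None,fx=2.5,fy=2.5);s=cv2.resize(cv2.imread('pics/i_side.png')[120:330,140:300],None,fx=2,fy=2)
o=np.zeros((425,t.shape[1]+s.shape[1],3),np.uint8);o[:t.shape[0],:t.shape[1]]=t;o[:s.shape[0],t.shape[1]:]=s;cv2.imwrite('pics/i.png',o)"
```

```text
t 26.75 G [0.6802 0.101  0.1147] az 5.1 lean 50.3 yz -0.001 q [-0.06  0.77  1.96  2.88  0.47 -1.44] F [-1.  -1.3 -2.3] gap 0.735 gf 44.46925163269043
total d [-0.05 -0.04 -0.89] r [-0.004  0.009 -0.002] min rows 1.0
```

View pics/i.png

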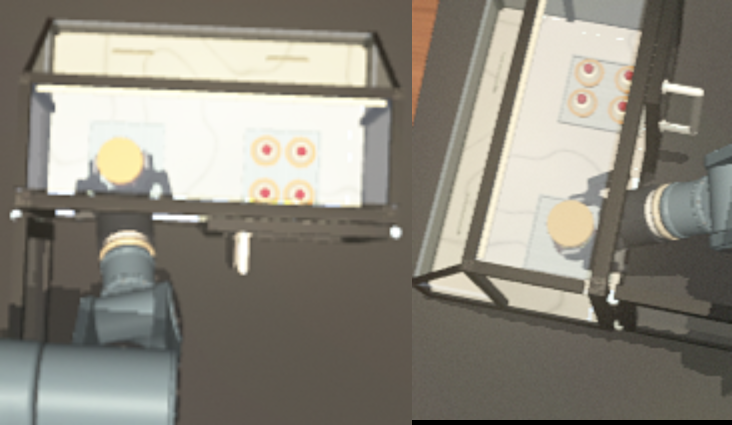

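The tube is held over the tray (lid (233,169) in the full top image, tray spanning columns 220.6–251), about 4 mm left of centre. Lowering gently with a small correction.

{"name": "move_arm", "arguments": {"targets": [{"dx":-0.02,"dy":-0.04,"dz":-0.1,"rx":0,"ry":0,"rz":0},{"dx":-0.02,"dy":-0.04,"dz":-0.1,"rx":0,"ry":0,"rz":0},{"dx":-0.02,"dy":-0.04,"dz":-0.1,"rx":0,"ry":0,"rz":0},{"dx":-0.02,"dy":-0.04,"dz":-0.1,"rx":0,"ry":0,"rz":0},{"dx":0,"dy":0,"dz":-0.1,"rx":0,"ry":0,"rz":0},{"dx":0,"dy":0,"dz":-0.1,"rx":0,"ry":0,"rz":0},{"dx":0,"dy":0,"dz":-0.09,"rx":0,"ry":0,"rz":0},{"dx":0,"dy":0,"dz":-0.08,"rx":0,"ry":0,"rz":0},{"dx":0,"dy":0,"dz":-0.07,"rx":0,"ry":0,"rz":0},{"dx":0,"dy":0,"dz":0,"rx":0,"ry":0,"rz":0}]}}

```text
t: 28.1
tcp_pos: [0.6912, 0.0979, 0.0801]
tool_rot: [0.905, 0.039, 0.423, -0.019]
force: [-0.4, 0.2, -1.8]
finger_gap: 0.733
gripper_force: 44.5
```

```bash
python3 -c "
from plan import *
now()"
```

```text
t 28.1 G [0.6767 0.0966 0.0923] az 5.1 lean 50.1 yz -0.002 q [-0.07  0.82  1.97  2.89  0.52 -1.46] F [-0.4  0.2 -1.8] gap 0.733 gf 44.47018325328827
```

{"name": "move_arm", "arguments": {"targets": [{"dx":0,"dy":0,"dz":-0.03,"rx":0,"ry":0,"rz":0},{"dx":0,"dy":0,"dz":-0.03,"rx":0,"ry":0,"rz":0},{"dx":0,"dy":0,"dz":-0.03,"rx":0,"ry":0,"rz":0},{"dx":0,"dy":0,"dz":0,"rx":0,"ry":0,"rz":0},{"dx":0,"dy":0,"dz":0,"rx":0,"ry":0,"rz":0},{"dx":0,"dy":0,"dz":0,"rx":0,"ry":0,"rz":0},{"dx":0,"dy":0,"dz":0,"rx":0,"ry":0,"rz":0},{"dx":0,"dy":0,"dz":0,"rx":0,"ry":0,"rz":0},{"dx":0,"dy":0,"dz":0,"rx":0,"ry":0,"rz":0},{"dx":0,"dy":0,"dz":0,"rx":0,"ry":0,"rz":0}]}}

```text
t: 29.35
tcp_pos: [0.6917, 0.098, 0.0799]
tool_rot: [0.904, 0.039, 0.425, -0.019]
force: [-5.0, -0.3, 6.2]
finger_gap: 0.737
gripper_force: 45.5
```

Contact with the tray floor felt (about 8 N change). Releasing.

{"name": "move_arm", "arguments": {"claw": 100, "targets": [{"dx":0,"dy":0,"dz":0,"rx":0,"ry":0,"rz":0},{"dx":0,"dy":0,"dz":0,"rx":0,"ry":0,"rz":0},{"dx":0,"dy":0,"dz":0,"rx":0,"ry":0,"rz":0},{"dx":0,"dy":0,"dz":0,"rx":0,"ry":0,"rz":0},{"dx":0,"dy":0,"dz":0,"rx":0,"ry":0,"rz":0},{"dx":0,"dy":0,"dz":0,"rx":0,"ry":0,"rz":0},{"dx":-0.2,"dy":-0.02,"dz":0.03,"rx":0,"ry":0,"rz":0},{"dx":-0.4,"dy":-0.03,"dz":0.05,"rx":0,"ry":0,"rz":0},{"dx":-0.5,"dy":-0.04,"dz":0.06,"rx":0,"ry":0,"rz":0},{"dx":-0.6,"dy":-0.05,"dz":0.07,"rx":0,"ry":0,"rz":0}]}}

```text
t: 30.6
tcp_pos: [0.6475, 0.0944, 0.0834]
tool_rot: [0.905, 0.039, 0.423, -0.019]
force: [0.4, -0.4, 0.8]
finger_gap: 1.002
gripper_force: 0.0
```

```bash
python3 - <<'E'
from jpath import *
now();s=sensors.sense();st=(s['q'],s['tcp_pos'],R.from_quat(s['tool_rot']))
f=line(*st,*tgt([.50,.088,.14],7,50),8);e=line(*f,*tgt([.46,.06,.30],10,50),8)
# to over the door, half-turned, then down behind the bar
print('via');v=line(*e,*tgt([.38,.04,.42],0,30,0),7)
T1=tgt([.37,.32,.43],-45,27,1);w=line(*v,*T1,18)
x=line(*w,*tgt(bar(np.radians(90))+[-.05,.058,.02],-48.6,30,1),8)
y=line(*x,*tgt(bar(np.radians(90)),-48.6,30,1),6)
E
```

```text
t 30.6 G [0.633  0.0931 0.0956] az 5.1 lean 50.1 yz -0.002 q [-0.09  0.81  2.08  2.91  0.62 -1.49] F [ 0.4 -0.4  0.8] gap 1.002 gf 0.0
ROW d [-0.665 -0.023  0.222] r [-0.     0.     0.008] n 8
  err 0.0 max dq/row [0.01 0.01 0.05 0.01 0.04 0.02] end q [-0.17  0.75  2.42  2.85  0.89 -1.58]
ROW d [-0.201 -0.136  0.8  ] r [0.    0.    0.012] n 8
  err 0.0 max dq/row [0.03 0.08 0.02 0.24 0.07 0.23] end q [-0.36  0.13  2.35  1.87  0.42 -0.69]
via
ROW d [-0.485 -0.129  0.661] r [-0.008  0.095 -0.047] n 7
  err 0.0 max dq/row [0.01 0.09 0.05 0.43 0.11 0.47] end q [-0.3  -0.26  2.    0.19  0.9   1.18]
ROW d [-0.03   0.609  0.021] r [-0.122  0.051  0.225] n 18
  err 0.0 max dq/row [0.07 0.03 0.03 0.05 0.03 0.09] end q [ 0.74  0.19  1.53 -0.48  1.41  0.03]
ROW d [ 0.044  0.075 -0.923] r [-0.009 -0.009 -0.015] n 8
  err 0.0 max dq/row [0.   0.04 0.03 0.02 0.04 0.05] end q [ 0.78  0.45  1.73 -0.6   1.08  0.38]
ROW d [ 0.333 -0.387 -0.133] r [0. 0. 0.] n 6
  err 0.0 max dq/row [0.03 0.   0.01 0.01 0.02 0.01] end q [ 0.63  0.46  1.78 -0.66  0.95  0.31]
```

```bash
python3 - <<'E'
from jpath import *
from scipy.spatial.transform import Slerp
s=sensors.sense();st=(s['q'],s['tcp_pos'],R.from_quat(s['tool_rot']))
f=line(*st,*tgt([.50,.088,.14],10,50),8);e=line(*f,*tgt([.46,.02,.25],20,50),7)
T1=tgt([.37,.32,.43],-45,27,1)
T=Slerp([0,1],R.concatenate([e[2],T1[1]]))(.45);z=T.apply([0,0,1])
v=line(*e,np.array([.39,.03,.43])+.019*z,T,9)
w=line(*v,*T1,12)
x=line(*w,*tgt(bar(np.radians(90))+[-.05,.058,.02],-48.6,30,1),8)
E
```

```text
ROW d [-0.666 -0.019  0.222] r [-0.     0.     0.021] n 8
  err 0.0 max dq/row [0.02 0.01 0.05 0.02 0.04 0.02] end q [-0.21  0.75  2.42  2.77  0.9  -1.58]
ROW d [-0.232 -0.375  0.629] r [-0.    -0.     0.048] n 7
  err 0.0011 max dq/row [0.06 0.07 0.02 0.18 0.05 0.13] end q [-0.62  0.32  2.4   1.77  0.7  -1.01]
ROW d [-0.336  0.035  0.779] r [-0.145  0.032  0.158] n 9
  err 0.0 max dq/row [0.04 0.1  0.05 0.25 0.07 0.19] end q [-0.46 -0.21  1.93  0.37  1.12 -0.29]
ROW d [-0.073  0.937  0.   ] r [-0.133  0.03   0.145] n 12
  err 0.0 max dq/row [0.13 0.05 0.05 0.1  0.05 0.07] end q [ 0.74  0.19  1.53 -0.48  1.41  0.03]
ROW d [ 0.044  0.075 -0.923] r [-0.009 -0.009 -0.015] n 8
  err 0.0 max dq/row [0.   0.04 0.03 0.02 0.04 0.05] end q [ 0.78  0.45  1.73 -0.6   1.08  0.38]
```

{"name": "move_arm", "arguments": {"targets": [{"dx":-0.67,"dy":-0.02,"dz":0.1,"rx":0,"ry":0,"rz":0.02},{"dx":-0.67,"dy":-0.02,"dz":0.15,"rx":0,"ry":0,"rz":0.02},{"dx":-0.67,"dy":-0.02,"dz":0.2,"rx":0,"ry":0,"rz":0.02},{"dx":-0.67,"dy":-0.02,"dz":0.2,"rx":0,"ry":0,"rz":0.02},{"dx":-0.67,"dy":-0.02,"dz":0.25,"rx":0,"ry":0,"rz":0.02},{"dx":-0.67,"dy":-0.02,"dz":0.25,"rx":0,"ry":0,"rz":0.02},{"dx":-0.67,"dy":-0.02,"dz":0.3,"rx":0,"ry":0,"rz":0.02},{"dx":-0.65,"dy":-0.02,"dz":0.3,"rx":0,"ry":0,"rz":0.02},{"dx":-0.23,"dy":-0.375,"dz":0.63,"rx":0,"ry":0,"rz":0.048},{"dx":-0.23,"dy":-0.375,"dz":0.63,"rx":0,"ry":0,"rz":0.048}]}}

```text
t: 31.85
tcp_pos: [0.5035, 0.0717, 0.159]
tool_rot: [0.901, 0.1, 0.42, -0.048]
force: [-0.6, 0.0, 0.9]
finger_gap: 1.0
gripper_force: 0.0
```

{"name": "move_arm", "arguments": {"claw": 45, "targets": [{"dx":-0.23,"dy":-0.375,"dz":0.63,"rx":0,"ry":0,"rz":0.048},{"dx":-0.23,"dy":-0.375,"dz":0.63,"rx":0,"ry":0,"rz":0.048},{"dx":-0.23,"dy":-0.375,"dz":0.63,"rx":0,"ry":0,"rz":0.048},{"dx":-0.23,"dy":-0.375,"dz":0.63,"rx":0,"ry":0,"rz":0.048},{"dx":-0.23,"dy":-0.375,"dz":0.63,"rx":0,"ry":0,"rz":0.048},{"dx":-0.336,"dy":0.035,"dz":0.78,"rx":-0.145,"ry":0.032,"rz":0.158},{"dx":-0.336,"dy":0.035,"dz":0.78,"rx":-0.145,"ry":0.032,"rz":0.158},{"dx":-0.336,"dy":0.035,"dz":0.78,"rx":-0.145,"ry":0.032,"rz":0.158},{"dx":-0.336,"dy":0.035,"dz":0.78,"rx":-0.145,"ry":0.032,"rz":0.158},{"dx":-0.336,"dy":0.035,"dz":0.78,"rx":-0.145,"ry":0.032,"rz":0.158}]}}

```text
t: 33.1
tcp_pos: [0.4317, 0.0301, 0.3349]
tool_rot: [0.856, 0.409, 0.317, 0.004]
force: [-0.3, 0.8, -1.0]
finger_gap: 0.449
gripper_force: 0.0
```

{"name": "move_arm", "arguments": {"targets": [{"dx":-0.336,"dy":0.035,"dz":0.78,"rx":-0.145,"ry":0.032,"rz":0.158},{"dx":-0.336,"dy":0.035,"dz":0.78,"rx":-0.145,"ry":0.032,"rz":0.158},{"dx":-0.336,"dy":0.035,"dz":0.78,"rx":-0.145,"ry":0.032,"rz":0.158},{"dx":-0.336,"dy":0.035,"dz":0.78,"rx":-0.145,"ry":0.032,"rz":0.158},{"dx":0,"dy":0,"dz":0,"rx":0,"ry":0,"rz":0},{"dx":0,"dy":0,"dz":0,"rx":0,"ry":0,"rz":0},{"dx":0,"dy":0,"dz":0,"rx":0,"ry":0,"rz":0},{"dx":0,"dy":0,"dz":0,"rx":0,"ry":0,"rz":0},{"dx":0,"dy":0,"dz":0,"rx":0,"ry":0,"rz":0},{"dx":0,"dy":0,"dz":0,"rx":0,"ry":0,"rz":0}]}}

```text
t: 34.35
tcp_pos: [0.4001, 0.0326, 0.4128]
tool_rot: [0.777, 0.585, 0.221, 0.067]
force: [0.1, -0.0, -0.1]
finger_gap: 0.447
gripper_force: 0.0
```

```bash
python3 - <<'E'
from jpath import *
from geo import *
now();s=sensors.sense();st=(s['q'],s['tcp_pos'],R.from_quat(s['tool_rot']))
T1=tgt([.37,.32,.43],-45,27,1);w=line(*st,*T1,12)
# placing check: lid and tray in the top view
im=cams.snapshot('top');cv2.imwrite('pics/j_top.png',im[:,:,::-1])
h=cv2.cvtColor(im,cv2.COLOR_RGB2HSV)[150:195,210:265];cc=cv2.inRange(h,(12,60,120),(40,255,255))
for c in cv2.findContours(cc,0,2)[0]:
    if cv2.contourArea(c)>60: e=cv2.fitEllipse(c);u=np.array(e[0])+(210,150);print(u,e[1],onz('top',u,.123))
cv2.imwrite('pics/j.png',cv2.resize(im[105:275,140:350,::-1],None,fx=3,fy=3))
E
```

```text
t 34.35 G [0.3921 0.0297 0.4297] az 20.0 lean 26.8 yz 0.364 q [-0.46 -0.2   1.93  0.37  1.11 -0.3 ] F [ 0.1 -0.  -0.1] gap 0.447 gf 0.0
ROW d [-0.08   0.938  0.001] r [-0.134  0.029  0.145] n 12
  err 0.0 max dq/row [0.13 0.05 0.04 0.1  0.05 0.07] end q [ 0.74  0.19  1.53 -0.48  1.41  0.03]
[234.2886 170.4223] (16.956220626831055, 17.794883728027344) [0.6772 0.0957 0.123 ]
```

View pics/j.png

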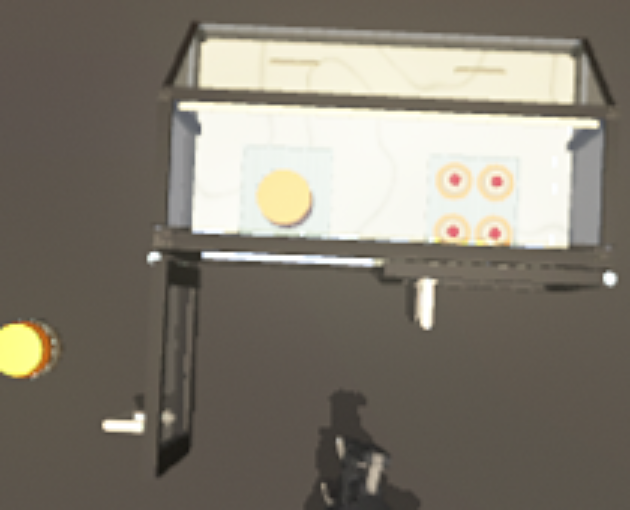

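The tube stands mid-tray at (0.677, 0.096). The door is still at about 90°, with the bar's outer end near crop (105,426).

{"name": "move_arm", "arguments": {"targets": [{"dx":-0.08,"dy":0.94,"dz":0,"rx":-0.134,"ry":0.029,"rz":0.145},{"dx":-0.08,"dy":0.94,"dz":0,"rx":-0.134,"ry":0.029,"rz":0.145},{"dx":-0.08,"dy":0.94,"dz":0,"rx":-0.134,"ry":0.029,"rz":0.145},{"dx":-0.08,"dy":0.94,"dz":0,"rx":-0.134,"ry":0.029,"rz":0.145},{"dx":-0.08,"dy":0.94,"dz":0,"rx":-0.134,"ry":0.029,"rz":0.145},{"dx":-0.08,"dy":0.94,"dz":0,"rx":-0.134,"ry":0.029,"rz":0.145},{"dx":-0.08,"dy":0.94,"dz":0,"rx":-0.134,"ry":0.029,"rz":0.145},{"dx":-0.08,"dy":0.94,"dz":0,"rx":-0.134,"ry":0.029,"rz":0.145},{"dx":-0.08,"dy":0.94,"dz":0,"rx":-0.134,"ry":0.029,"rz":0.145},{"dx":-0.08,"dy":0.94,"dz":0,"rx":-0.134,"ry":0.029,"rz":0.145}]}}

```text
t: 35.65
tcp_pos: [0.38, 0.2688, 0.4129]
tool_rot: [0.453, 0.869, -0.037, 0.197]
force: [0.8, 0.1, 0.6]
finger_gap: 0.447
gripper_force: 0.0
```

{"name": "move_arm", "arguments": {"targets": [{"dx":-0.08,"dy":0.94,"dz":0,"rx":-0.134,"ry":0.029,"rz":0.145},{"dx":-0.08,"dy":0.94,"dz":0,"rx":-0.134,"ry":0.029,"rz":0.145},{"dx":0,"dy":0.08,"dz":-0.9,"rx":-0.009,"ry":-0.009,"rz":-0.015},{"dx":0,"dy":0.08,"dz":-0.9,"rx":-0.009,"ry":-0.009,"rz":-0.015},{"dx":0,"dy":0.08,"dz":-0.9,"rx":-0.009,"ry":-0.009,"rz":-0.015},{"dx":0,"dy":0.08,"dz":-0.9,"rx":-0.009,"ry":-0.009,"rz":-0.015},{"dx":0,"dy":0.08,"dz":-0.9,"rx":-0.009,"ry":-0.009,"rz":-0.015},{"dx":0,"dy":0,"dz":0,"rx":0,"ry":0,"rz":0},{"dx":0,"dy":0,"dz":0,"rx":0,"ry":0,"rz":0},{"dx":0,"dy":0,"dz":0,"rx":0,"ry":0,"rz":0}]}}

```text
t: 36.9
tcp_pos: [0.3766, 0.3251, 0.3016]
tool_rot: [0.388, 0.887, -0.098, 0.23]
force: [-0.4, -0.4, -0.2]
finger_gap: 0.448
gripper_force: 0.0
```

```bash
python3 - <<'E'
from jpath import *
from geo import onz
print('bar seen',onz('top',(175.5,247),.265));B=np.array([.427,.2778,.225]);print(bar(np.radians(90)))
now();s=sensors.sense();st=(s['q'],s['tcp_pos'],R.from_quat(s['tool_rot']))
x=line(*st,*tgt(B+[-.055,.063,.01],-48.6,30,1),5);y=line(*x,*tgt(B,-48.6,30,1),7)
E
```

```text
bar seen [0.426  0.2785 0.265 ]
[0.4287 0.2779 0.225 ]
t 36.9 G [0.3703 0.3318 0.3182] az -46.7 lean 29.0 yz 0.005 q [ 0.78  0.33  1.67 -0.55  1.2   0.25] F [-0.4 -0.4 -0.2] gap 0.448 gf 0.0
ROW d [ 0.014  0.069 -0.664] r [-0.006 -0.003 -0.009] n 5
  err 0.0 max dq/row [0.   0.03 0.02 0.01 0.03 0.03] end q [ 0.79  0.47  1.74 -0.61  1.07  0.4 ]
ROW d [ 0.314 -0.36  -0.057] r [0. 0. 0.] n 7
  err 0.0 max dq/row [0.02 0.   0.01 0.01 0.02 0.01] end q [ 0.63  0.46  1.79 -0.66  0.95  0.31]
```

The seen bar (0.426, 0.2785) agrees with the recorded one. Regripping.

{"name": "move_arm", "arguments": {"targets": [{"dx":0.01,"dy":0.07,"dz":-0.83,"rx":-0.007,"ry":-0.004,"rz":-0.011},{"dx":0.01,"dy":0.07,"dz":-0.83,"rx":-0.007,"ry":-0.004,"rz":-0.011},{"dx":0.02,"dy":0.07,"dz":-0.83,"rx":-0.007,"ry":-0.004,"rz":-0.011},{"dx":0.03,"dy":0.13,"dz":-0.83,"rx":-0.009,"ry":-0.003,"rz":-0.012},{"dx":0.36,"dy":-0.42,"dz":-0.07,"rx":0,"ry":0,"rz":0},{"dx":0.36,"dy":-0.42,"dz":-0.07,"rx":0,"ry":0,"rz":0},{"dx":0.36,"dy":-0.42,"dz":-0.07,"rx":0,"ry":0,"rz":0},{"dx":0.36,"dy":-0.42,"dz":-0.07,"rx":0,"ry":0,"rz":0},{"dx":0.38,"dy":-0.42,"dz":-0.06,"rx":0,"ry":0,"rz":0},{"dx":0.38,"dy":-0.42,"dz":-0.06,"rx":0,"ry":0,"rz":0}]}}

```text
t: 38.15
tcp_pos: [0.4336, 0.2694, 0.2075]
tool_rot: [0.397, 0.881, -0.107, 0.235]
force: [0.1, 0.7, 0.2]
finger_gap: 0.452
gripper_force: 0.0
```

{"name": "move_arm", "arguments": {"claw": 0, "newtons": 30, "targets": [{"dx":0,"dy":0,"dz":0,"rx":0,"ry":0,"rz":0},{"dx":0,"dy":0,"dz":0,"rx":0,"ry":0,"rz":0},{"dx":0,"dy":0,"dz":0,"rx":0,"ry":0,"rz":0},{"dx":0,"dy":0,"dz":0,"rx":0,"ry":0,"rz":0},{"dx":0,"dy":0,"dz":0,"rx":0,"ry":0,"rz":0},{"dx":0,"dy":0,"dz":0,"rx":0,"ry":0,"rz":0},{"dx":0,"dy":0,"dz":0,"rx":0,"ry":0,"rz":0},{"dx":0,"dy":0,"dz":0,"rx":0,"ry":0,"rz":0},{"dx":0,"dy":0,"dz":0,"rx":0,"ry":0,"rz":0},{"dx":0,"dy":0,"dz":0,"rx":0,"ry":0,"rz":0}]}}

```text
t: 39.4
tcp_pos: [0.4335, 0.2705, 0.2076]
tool_rot: [0.397, 0.881, -0.107, 0.236]
force: [4.8, -1.6, -2.8]
finger_gap: 0.13
gripper_force: 29.1
```

```bash
python3 - <<'E'
from rows import *
now();go(bar(np.radians(45)),-26.1,30,h=1);go(bar(np.radians(90)),-48.6,30,h=1)
E
```

```text
t 39.4 G [0.4272 0.2776 0.224 ] az -48.6 lean 30.0 yz -0.001 q [ 0.63  0.46  1.79 -0.66  0.95  0.31] F [ 4.8 -1.6 -2.8] gap 0.13 gf 29.138962626457214
total d [ 0.36 -5.49  0.04] r [ 0.002 -0.001  0.747] min rows 6.0
total d [0.06 0.01 0.04] r [ 0.002 -0.002 -0.003] min rows 1.0
```

Regripped (gap 0.130). Now the arc in reverse.

{"name": "move_arm", "arguments": {"targets": [{"dx":-0.13,"dy":-0.54,"dz":0,"rx":0,"ry":0,"rz":0.075},{"dx":-0.11,"dy":-0.55,"dz":0,"rx":0,"ry":0,"rz":0.075},{"dx":-0.07,"dy":-0.56,"dz":0,"rx":0,"ry":0,"rz":0.075},{"dx":-0.03,"dy":-0.56,"dz":0,"rx":0,"ry":0,"rz":0.075},{"dx":0.01,"dy":-0.57,"dz":0,"rx":0,"ry":0,"rz":0.075},{"dx":0.05,"dy":-0.56,"dz":0,"rx":0,"ry":0,"rz":0.075},{"dx":0.1,"dy":-0.56,"dz":0,"rx":0,"ry":0,"rz":0.075},{"dx":0.14,"dy":-0.55,"dz":0,"rx":0,"ry":0,"rz":0.075},{"dx":0.18,"dy":-0.54,"dz":0,"rx":0,"ry":0,"rz":0.075},{"dx":0.23,"dy":-0.52,"dz":0,"rx":0,"ry":0,"rz":0.075}]}}

```text
t: 40.65
tcp_pos: [0.4418, 0.1333, 0.2076]
tool_rot: [0.216, 0.942, -0.058, 0.252]
force: [0.8, 1.5, -1.7]
finger_gap: 0.124
gripper_force: 30.6
```

{"name": "move_arm", "arguments": {"targets": [{"dx":0.27,"dy":-0.5,"dz":0,"rx":0,"ry":0,"rz":0.075},{"dx":0.31,"dy":-0.48,"dz":0,"rx":0,"ry":0,"rz":0.075},{"dx":0.34,"dy":-0.45,"dz":0,"rx":0,"ry":0,"rz":0.075},{"dx":0.38,"dy":-0.43,"dz":0,"rx":0,"ry":0,"rz":0.075},{"dx":0.41,"dy":-0.39,"dz":0,"rx":0,"ry":0,"rz":0.075},{"dx":0.44,"dy":-0.36,"dz":0,"rx":0,"ry":0,"rz":0.075},{"dx":0.47,"dy":-0.33,"dz":0,"rx":0,"ry":0,"rz":0.075},{"dx":0.49,"dy":-0.29,"dz":0,"rx":0,"ry":0,"rz":0.075},{"dx":0.4,"dy":-0.19,"dz":0,"rx":0,"ry":0,"rz":0.075},{"dx":0,"dy":0,"dz":0,"rx":0,"ry":0,"rz":0}]}}

```text
t: 41.9
tcp_pos: [0.5302, 0.0471, 0.2076]
tool_rot: [0.05, 0.965, -0.014, 0.258]
force: [-0.1, 1.3, -0.5]
finger_gap: 0.134
gripper_force: 30.9
```

```bash
python3 - <<'E'
from rows import *
now();go(bar(0),-3.6,30,h=1)
E
```

```text
t 41.9 G [0.5208 0.0481 0.224 ] az -6.0 lean 30.0 yz -0.001 q [-0.13  0.33  2.07  0.05  0.22 -1.65] F [-0.1  1.3 -0.5] gap 0.134 gf 30.89771032333374
total d [ 0.65 -0.24  0.04] r [ 0.002 -0.002  0.077] min rows 1.0
```

{"name": "move_arm", "arguments": {"targets": [{"dx":0.16,"dy":-0.06,"dz":0,"rx":0,"ry":0,"rz":0.02},{"dx":0.16,"dy":-0.06,"dz":0,"rx":0,"ry":0,"rz":0.02},{"dx":0.12,"dy":-0.05,"dz":0,"rx":0,"ry":0,"rz":0.02},{"dx":0.1,"dy":-0.04,"dz":0,"rx":0,"ry":0,"rz":0.015},{"dx":0.08,"dy":-0.03,"dz":0,"rx":0,"ry":0,"rz":0},{"dx":0.06,"dy":-0.02,"dz":0,"rx":0,"ry":0,"rz":0},{"dx":0.04,"dy":0,"dz":0,"rx":0,"ry":0,"rz":0},{"dx":0,"dy":0,"dz":0,"rx":0,"ry":0,"rz":0},{"dx":0,"dy":0,"dz":0,"rx":0,"ry":0,"rz":0},{"dx":0,"dy":0,"dz":0,"rx":0,"ry":0,"rz":0}]}}

```text
t: 43.15
tcp_pos: [0.5475, 0.0403, 0.2075]
tool_rot: [0.03, 0.966, -0.009, 0.258]
force: [-4.6, -3.8, 5.2]
finger_gap: 0.132
gripper_force: 31.8
```

```bash
python3 - <<'E'
from rows import *
now();go(bar(0),-3.6,30,h=1)
E
```

```text
t 43.15 G [0.538 0.041 0.224] az -3.8 lean 29.9 yz -0.002 q [-0.15  0.35  2.03  0.18  0.24 -1.83] F [-4.6 -3.8  5.2] gap 0.132 gf 31.755167841911316
total d [-0.04  0.03  0.04] r [ 0.004 -0.003 -0.001] min rows 1.0
```

{"name": "move_arm", "arguments": {"targets": [{"dx":0.04,"dy":0,"dz":0,"rx":0,"ry":0,"rz":0},{"dx":0.04,"dy":0,"dz":0,"rx":0,"ry":0,"rz":0},{"dx":0.04,"dy":0,"dz":0,"rx":0,"ry":0,"rz":0},{"dx":0,"dy":0,"dz":0,"rx":0,"ry":0,"rz":0},{"dx":0,"dy":0,"dz":0,"rx":0,"ry":0,"rz":0},{"dx":0,"dy":0,"dz":0,"rx":0,"ry":0,"rz":0},{"dx":0,"dy":0,"dz":0,"rx":0,"ry":0,"rz":0},{"dx":0,"dy":0,"dz":0,"rx":0,"ry":0,"rz":0},{"dx":0,"dy":0,"dz":0,"rx":0,"ry":0,"rz":0},{"dx":0,"dy":0,"dz":0,"rx":0,"ry":0,"rz":0}]}}

```text
t: 44.4
tcp_pos: [0.5476, 0.0403, 0.2074]
tool_rot: [0.03, 0.966, -0.009, 0.256]
force: [-16.9, -8.0, 16.0]
finger_gap: 0.132
gripper_force: 33.3
```

The force rose to 17 N with no further motion, so the door is on its stop. Releasing and backing off straight.

{"name": "move_arm", "arguments": {"claw": 60, "targets": [{"dx":0,"dy":0,"dz":0,"rx":0,"ry":0,"rz":0},{"dx":0,"dy":0,"dz":0,"rx":0,"ry":0,"rz":0},{"dx":0,"dy":0,"dz":0,"rx":0,"ry":0,"rz":0},{"dx":0,"dy":0,"dz":0,"rx":0,"ry":0,"rz":0},{"dx":0,"dy":0,"dz":0,"rx":0,"ry":0,"rz":0},{"dx":-0.3,"dy":0.02,"dz":0,"rx":0,"ry":0,"rz":0},{"dx":-0.5,"dy":0.03,"dz":0,"rx":0,"ry":0,"rz":0},{"dx":-0.7,"dy":0.04,"dz":0,"rx":0,"ry":0,"rz":0},{"dx":-0.7,"dy":0.04,"dz":0,"rx":0,"ry":0,"rz":0},{"dx":-0.7,"dy":0.04,"dz":0.2,"rx":0,"ry":0,"rz":0}]}}

```text
t: 45.65
tcp_pos: [0.4764, 0.0449, 0.2122]
tool_rot: [0.03, 0.966, -0.009, 0.257]
force: [-0.3, -0.1, 0.8]
finger_gap: 0.603
gripper_force: 0.0
```

{"name": "move_arm", "arguments": {"targets": [{"dx":-0.6,"dy":0,"dz":0.6,"rx":0,"ry":0,"rz":0},{"dx":-0.4,"dy":0,"dz":0.8,"rx":0,"ry":0,"rz":0},{"dx":-0.2,"dy":0,"dz":0.9,"rx":0,"ry":0,"rz":0},{"dx":0,"dy":0,"dz":0.9,"rx":0,"ry":0,"rz":0},{"dx":0,"dy":0,"dz":0.6,"rx":0,"ry":0,"rz":0},{"dx":0,"dy":0,"dz":0,"rx":0,"ry":0,"rz":0},{"dx":0,"dy":0,"dz":0,"rx":0,"ry":0,"rz":0},{"dx":0,"dy":0,"dz":0,"rx":0,"ry":0,"rz":0},{"dx":0,"dy":0,"dz":0,"rx":0,"ry":0,"rz":0},{"dx":0,"dy":0,"dz":0,"rx":0,"ry":0,"rz":0}]}}

```text
t: 46.9
tcp_pos: [0.4483, 0.0447, 0.307]
tool_rot: [0.03, 0.966, -0.009, 0.258]
force: [0.3, -0.1, -0.8]
finger_gap: 0.603
gripper_force: 0.0
```

```bash
python3 look.py k top; python3 - <<'E'
import cv2,numpy as np
from plan import now
now()
a=cv2.imread('pics/a_top.png');b=cv2.imread('pics/k_top.png');h=cv2.cvtColor(b,cv2.COLOR_BGR2HSV)
for n,i in(('before',a),('after',b)):
    k=cv2.inRange(cv2.cvtColor(i,cv2.COLOR_BGR2HSV),(0,0,215),(179,40,255))[194:218,240:295]
    _,_,st,c=cv2.connectedComponentsWithStats(k);print(n,[(s.tolist(),x.round(1).tolist()) for s,x in zip(st[1:],c[1:]) if s[4]>20])
# changes outside arm: bystander regions jar, bottle, knife, tarts
for nm,(x0,y0,x1,y1) in dict(jar=(130,205,165,240),bottle=(355,160,385,182),knife=(362,182,392,245),tarts=(280,155,318,187)).items():
    print(nm,np.abs(a[y0:y1,x0:x1].astype(int)-b[y0:y1,x0:x1]).mean().round(1))
E
```

```text
t 46.95 G [0.4388 0.0453 0.3236] az -3.8 lean 29.9 yz -0.002 q [-0.19  0.01  2.1   0.13  0.52 -1.8 ] F [ 0.5 -0.1  0.8] gap 0.595 gf 0.0
before [([9, 3, 4, 16, 56], [10.4, 10.2]), ([40, 4, 5, 17, 60], [41.8, 11.5])]
after [([9, 3, 5, 16, 58], [10.5, 10.1]), ([40, 4, 5, 17, 61], [41.7, 11.4])]
jar 1.9
bottle 2.2
knife 1.8
tarts 2.5
```

Both bars are back at their original pixels, the bystanders are unchanged, and the arm is clear. Handing in.

```bash
python3 -c "
from station import order
print(order.sign_off())"
```

```text
the job is handed in; nothing more can be done
None
```

The macaron tube is upright within a few millimetres of the middle of the empty tray, the left door is shut again, and the other door and the bystanders stayed where they were; I handed the job in at about 47 s, with no verdict returned.

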